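Run the loose connectors down to the sorting tray's spout

ROBOT

A 6-joint arm with a two-finger parallel gripper is mounted at the origin on a cart in front of the work surface, level with it; the furniture and walls round the work are solid. World frame = base frame: x ahead of the robot, y to its left, z up, the work surface at z = 0. Lengths are in m, angles in rad, forces in N, time in s.
With the tool pointing down it reaches from about 0.35 to 0.975 m from the base axis. Payload 4.9 kg.
Tool frame: the origin (TCP) lies on the centre line of the jaws, within the pads' length; the fingertips stand 14 mm ahead of it and the grasp point (between the pads) lies 5 mm behind it; y points along the fingers, z is the direction in which the jaws open and shut, and the axes are right-handed (so a half turn about y gives the same grasp; the last joint's range is limited). The gripper opens to 85 mm and grips with 20 to 120 N. Pads are 22 mm wide; open, the fingers measure 114 mm over their backs; the gripper's body (76 mm by 85 mm) begins 54 mm behind the grasp point. The pads swing forward as they close: fully open they stand 13 mm farther back than shut.
Start: joints at [1.075, 0.053, 1.613, -0, 1.476, -0.119], TCP at [0.23, 0.581, 0.245] pointing down, gripper open.
Joint ranges: [-3.01, 3.01], [-1.01, 2.22], [0.06, 2.58], [-1.02, 4.17], [0.09, 2.62], [-3.14, 3.14]. Speed limits (rad/s): [2.57, 2.57, 3.14, 3.14, 3.14, 3.14].

INTERFACE

Orientations are given as a rotation vector (axis times angle).
In Python, from station import ctrl gives the robot as it stands.
- The arm moves only by the tool servo_tool, never from a script. Its arguments are lists of equal length, an entry for each row: "delta_pos": the shift along the tool's x, y, z in m, a list of three; "dr": the turn, a rotation vector about the tool's x, y, z in degrees, a list of three; "grip": the opening, from 0 (shut) to 1 (fully open). In form: {"delta_pos": [[x, y, z], ...], "dr": [[rx, ry, rz], ...], "grip": [grip, ...]}. A call has 1 to 5 rows; each row shifts and turns the pose as measured when the row begins, along the tool's axes as they then stand; what a row does not reach is not made up. A row lasts 1/8 s, in which the tool goes at most 62.5 mm and 10.7 degrees, less where a joint would pass 70% of its speed; a pose out of reach is approached as far as the arm can. A call is refused whole if a number of a shift passes 0.0625 or a number of a turn 10.7, either way. A call with a gripper value outside its range is refused whole. The fingers move at their own pace and stop on an object; "grip_force" is the grip in N (left out, the last holds). Time passes only in rows, so rows that do not move let the fingers close. It gives the time, the measured TCP pose, the force and the opening at its end, in the units of the state.
- ctrl.get_obs(): the state, without advancing time (a new reading comes with each control period).
- ctrl.get_image(name): name is "scene" or "top" or "wrist"; returns the picture (384x512x3 uint8, red, green, blue); there is no depth.
- ctrl.camera_params(name): a dict with "fovy" (degrees; the focal length in pixels is half the picture's height over the tangent of half this angle, whatever the lens; pixels are square), "cx", "cy" (the principal point, pixels), "eye" and "rotation" of the camera in the world. Camera axes: x right, y down, z forward; pixel columns grow to the right and rows downward; lengths in m; the calibration is good to about 2 mm. A picture is of the moment at which its call begins: read the wrist's pose just before it. camera_params takes no time and is no camera call; for the wrist camera it gives the pose at the moment of the call.
- ctrl.finish_job(): hands the job in, once; it reports no verdict.
Trained networks look in the newest picture that a camera, given by its name, has taken for a name from the list of things; names that differ only in an ending like _2 or _b are one class to them, and where a whole thing is asked for, a point or a joint stands for the part that bears it (a point fixed in the world has none). Each returns a list of dicts, best first, with "score" (0 to 1); they miss things now and then, are a little off and sometimes report something else, mostly with a low value. They report only what shows in the picture. A call takes as long as a camera call.
- ctrl.masks_of(camera, label): "pixels" (384x512 bool, what is visible of it) and "extent" ([left, top, right, bottom] in pixels, round what is visible of it).
The state is a dict: "t": time; "q": joint angles; "dq": joint speeds; "effort": joint torques, N m; "tool_pos": TCP position; "tool_rot": TCP orientation; "contact_force": force on the tool from outside, world axes, zero at the start; "wrist_torque": the same for the moment, N m; "opening": finger opening in m.
Only numpy, scipy, OpenCV 4.12 (cv2) and the standard library are available. Lean on these libraries where they do the work, as an engineer would, in place of code of your own. Each camera call takes 0.05 s, during which the arm holds its last target.

TASK

These leftover connector adapters are going back into stock: put the one that is still lying on the bench mat into the grey sorting tray with the other three, and press the tray's spout gate fully shut, all while the tray stands on the bench. Then lift the tray by its handle and tip it towards the spout until all four connectors have slid down into the spout corner, inside the gate. Finish while still holding it like that, tilted and still, with the spout about 12 cm above the bench so that I can slip a box under it; disturb nothing else.

Things in the scene. Friction and masses are not known exactly. Their poses are not given: they have to be found in the camera images.
- tray: Loose open sorting tray of smooth grey plastic, 140 mm (its x) by 176 mm (its y), about 0.35 kg; origin at the middle of its underside, z up. Walls 3 mm, rim at z 34 mm. The corner at (-x, -y), nearest the robot and to its right at the start (tray turned up to 0.35 rad), is cut off at 45 degrees, 42 mm from each side, and ends in a spout with a sliding gate. A handle spans it over the middle, along its y.
- tray_handle (a point): Middle of the tray's handle, at z 58.5 mm over the tray's underside, axes as the tray's. A fixed straight bar along the tray's y: a black grip 100 mm long, 16 mm thick (tray's x), 17 mm high (z 50 to 67 mm), joined by flat steel bar to the middle of the two end walls. Take it across its 16 mm, with a firm grip (60 N or more).
- tray_spout (a point): Point on the tray's inner floor at the middle of the spout opening, in the plane of the gate: x -49, y -67, z 5 mm in the tray's frame, axes as the tray's. The opening is 50 mm wide; a short chute stands out 19 mm beyond it.
- gate (a joint): Height of the steel drop gate above shut, in m: 0 is shut, 0.026 fully raised; starts 19 to 26 mm up. It slides straight up and down on the tray and stays where it is left; about 2 N moves it. Press it down by its tab until it stops firmly; pressing down there does not tip the tray.
- gate_tab (a point): Middle of the top face of the gate's thumb tab, the place to press; moves with the gate. The tab is flat, 44 mm along the cut edge by 16 mm across it, over the chute. It is 47 mm above the tray's underside when shut, up to 73 mm when raised. Nothing stands higher near it; the handle (top at 67 mm) begins 45 mm away.
- tray_floor (a point): Middle of the tray's inner floor, 5 mm above its underside, axes as the tray's. Inside, the tray measures x -67..67, y -85..85 mm (less the cut corner). The metal connectors begin to slide on it at 7 to 11 degrees of tilt; tipped towards the corner by 22 degrees or more they run along the walls too. The part of the floor near x -35, y -15 mm is empty at the start.
- adapter1: Straight metal connector adapter, a stepped silvery barrel 34 mm long (its x), 14 mm wide and 14 mm high, 30 g; slides but does not roll. Origin at the middle of its underside. Lies loose in the tray, in its left far quarter.
- adapter2: A second straight adapter of the same shape and size, loose in the tray, in its left near quarter. Origin at the middle of its underside.
- tee: Tee-shaped metal connector adapter, 34 mm long (its x), 23 mm wide over its side branch, 14 mm high, 30 g, loose in the tray on its far side, near the middle. Origin at the middle of its underside.
- stray: A third straight adapter of the same shape and size (34 mm along its x, 14 mm wide, 14 mm high, 30 g), lying alone on the bench mat to the right of the vice, about half a metre to the right of the tray. Origin at the middle of its underside.
- pen0: Bystander: a white pen with a green cap, 132 mm long and 13 mm thick, on the bench in front of the vice. Leave alone.
- tip_tin: Bystander: a small round white tin, 39 mm across and 18 mm high, just left of and behind the vice. Leave alone.
- screwdriver0: Bystander: a screwdriver with a red handle, 203 mm long and 24 mm thick, on the bench in front of the vice and to its right. Leave alone.

How it is judged:
On the way:
1. The fourth adapter lies in the tray and the spout gate is shut, with the tray still standing on the bench (x of stray in the frame of tray between -0.066 and 0.066 m and y of stray in the frame of tray between -0.084 and 0.084 m and z of stray in the frame of tray below 0.045 m and value of joint gate below 0.003 m and height (world z) of tray below 0.01 m and angle between tray's own z axis and vertical below 0.08 rad and contact force between stray and the fingers below 0.1 N), for 0.2 s.
At the end, for the whole second after the job is handed in: Gate shut within 3 mm; all four connectors lie still, each origin within 85 mm of the middle of the spout opening; the tray is held still in the fingers, spout 80 to 200 mm above the bench, tilted down towards the spout by more than 10 degrees along both of its sides (value of joint gate below 0.003 m and distance between each of adapter1, adapter2, tee, stray and tray_spout below 0.085 m and linear speed of each of adapter1, adapter2, tee, stray, tray below 0.02 m/s and angular speed of tray below 0.1 rad/s and angle between tray's own x axis and vertical below 1.39 rad and angle between tray's own y axis and vertical below 1.39 rad and height (world z) of tray_spout between 0.08 and 0.2 m and contact force between tray and the fingers above 2 N); the arm keeps its last pose, push and grip.
It fails at once if The pen is moved by more than 30 mm (distance of pen0 from where it was at the start of the episode above 0.03 m).
It fails at once if The tin is moved by more than 30 mm (distance of tip_tin from where it was at the start of the episode above 0.03 m).
It fails at once if The screwdriver is moved by more than 30 mm (distance of screwdriver0 from where it was at the start of the episode above 0.03 m).
It also fails if it takes over 72 s, if anything falls off the work surface, if the arm or the gripper's body presses on something with over 40 N, if the wrist force passes 120 N, or if a joint passes its speed limit or range.

## Working session

There is one attempt and no reset: what is moved stays moved. The work goes in short steps, Python scripts to look and compute and a tool call to move; the robot and the scene stay as the last step left them, time stands still between calls to the robot, and variables do not carry over. Pictures are saved under pics/ and viewed, and the job is handed in when it is done.

Besides the shell and the picture viewer there is one more tool, called after "Request:" as name(argument=value, ...) on one line, values as JSON. servo_tool: Moves the arm, as the interface text tells. Its arguments: {"type":"object","properties":{"delta_pos":{"type":"array","items":{"type":"array","items":{"type":"number"}}},"dr":{"type":"array","items":{"type":"array","items":{"type":"number"}}},"grip":{"type":"array","items":{"type":"number"}},"grip_force":{"type":"number"}},"required":["delta_pos","dr","grip"]}

```bash
ls -la; mkdir -p pics
cat > h.py <<'E'
import numpy as np, cv2
from scipy.spatial.transform import Rotation as R
from station import ctrl
np.set_printoptions(precision=4,suppress=True)
def shot(cam,name):
    p=ctrl.camera_params(cam); im=ctrl.get_image(cam)
    cv2.imwrite(f'pics/{name}.png',im[:,:,::-1]); np.savez(f'pics/{name}.npz',eye=p['eye'],rot=p['rotation'],f=192/np.tan(np.radians(p['fovy'])/2),c=[p['cx'],p['cy']])
    return im
def cam(name):
    return np.load(f'pics/{name}.npz')
def ray(name,u,v):
    d=cam(name); r=d['rot']@np.array([(u-d['c'][0])/d['f'],(v-d['c'][1])/d['f'],1.]); return d['eye'],r/np.linalg.norm(r)
def atz(name,u,v,z):
    e,r=ray(name,u,v); return e+r*(z-e[2])/r[2]
def tri(obs):
    A=np.zeros((3,3));b=np.zeros(3);L=[]
    for n,u,v in obs:
        e,r=ray(n,u,v);P=np.eye(3)-np.outer(r,r);A+=P;b+=P@e;L.append((P,e))
    x=np.linalg.solve(A,b); return x,[np.linalg.norm(P@(x-e)) for P,e in L]
def proj(name,X):
    d=cam(name); c=d['rot'].T@(np.array(X)-d['eye']); return d['c']+d['f']*c[:2]/c[2]
def st():
    o=ctrl.get_obs(); print('t',o['t'],'pos',np.array(o['tool_pos']),'rot',np.array(o['tool_rot']),'F',np.array(o['contact_force']),'open',o['opening'],'q',np.array(o['q'])); return o
E
python3 - <<'E'
from h import *
o=st(); print(R.from_rotvec(o['tool_rot']).as_matrix())
for c in ['scene','top','wrist']:
    shot(c,c+'0'); p=ctrl.camera_params(c); print(c,p)
E
```

```text
total 12
drwxr-xr-x  3 agent agent 4096 Dec  7 05:52 .
drwxr-xr-x 23 root  root  4096 Dec  7 05:52 ..
drwxr-xr-x  2 agent agent 4096 Dec  7 05:52 pics
t 0.0 pos [0.2297 0.5806 0.2441] rot [-1.5525  0.2962 -0.2952] F [-0.5283  0.1811  0.7757] open 0.08530757351127369 q [ 1.075   0.0534  1.6143 -0.      1.476  -0.119 ]
[[ 0.9298 -0.001   0.3679]
 [-0.3679 -0.0018  0.9298]
 [-0.0002 -1.     -0.002 ]]
scene {'fovy': 48.39798624041556, 'cx': 250.37388289220402, 'cy': 188.7364297930964, 'eye': array([-0.3138, -0.5527,  0.5727]), 'rotation': array([-1.8655,  0.9874, -0.5977])}
top {'fovy': 49.26140847017921, 'cx': 257.7252184378097, 'cy': 191.92357705498512, 'eye': array([ 0.3286, -0.0227,  1.4533]), 'rotation': array([-2.2007,  2.1484, -0.1196])}
wrist {'fovy': 60.963335487588594, 'cx': 258.30415006970424, 'cy': 191.68022120223063, 'eye': array([0.1678, 0.6062, 0.3726]), 'rotation': array([2.4065, 1.6363, 0.2205])}
```

```bash
sed -i "s/rot=p\['rotation'\]/rot=R.from_rotvec(p['rotation']).as_matrix()/" h.py
python3 - <<'E'
import numpy as np,glob
from h import *
for c in ['scene0','top0','wrist0']:
    d=dict(np.load(f'pics/{c}.npz')); d['rot']=R.from_rotvec(d['rot']).as_matrix(); np.savez(f'pics/{c}.npz',**d)
a=cv2.imread('pics/scene0.png');b=cv2.imread('pics/top0.png')
E
```

```text
(no output)
```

View pics/scene0.png

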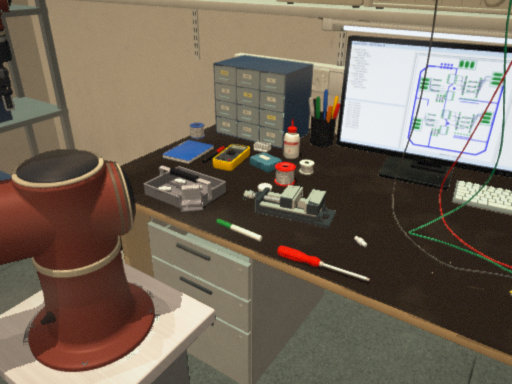

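View pics/top0.png

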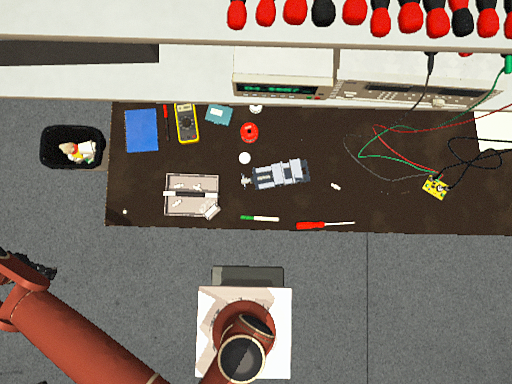

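View pics/wrist0.png

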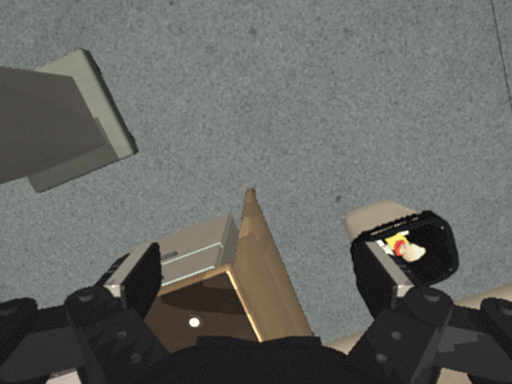

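Scene: tray at about (185,187), stray at (361,241), screwdriver (300,258), pen (238,230), vice (290,205). Top: tray (192,195), stray (336,186). The wrist camera is looking past the bench.

Run:
```python
from h import *
for c in ['scene','top']:
  for l in ['stray','tray','gate','tray_handle','gate_tab','pen0','screwdriver0']:
    m=ctrl.masks_of(c,l)
    for d in m[:3]:
        ys,xs=np.nonzero(d['pixels']); 
        print(c,l,round(d['score'],2),d['extent'],len(xs),(xs.mean().round(1),ys.mean().round(1)) if len(xs) else '', atz(c+'0',xs.mean(),ys.mean(),0.007) if len(xs) else '')
a=cv2.imread('pics/top0.png'); cv2.imwrite('pics/topz.png',cv2.resize(a[150:240,150:350],None,fx=4,fy=4,interpolation=2))
a=cv2.imread('pics/scene0.png'); cv2.imwrite('pics/scz.png',cv2.resize(a[140:260,130:330],None,fx=4,fy=4,interpolation=2))
```

```text
scene tray 0.63 [140.8, 162.5, 225.3, 211.6] 2457 (np.float64(184.3), np.float64(187.6)) [0.4753 0.2103 0.007 ]
scene tray 0.44 [277.6, 248.0, 368.3, 280.5] 609 (np.float64(310.0), np.float64(259.6)) [ 0.3762 -0.241   0.007 ]
scene gate 0.62 [181.1, 184.2, 201.1, 201.2] 279 (np.float64(190.3), np.float64(192.0)) [0.4647 0.1782 0.007 ]
scene tray_handle 0.72 [144.1, 167.1, 224.0, 211.9] 2285 (np.float64(184.8), np.float64(187.8)) [0.4749 0.2081 0.007 ]
scene tray_handle 0.32 [183.0, 185.6, 199.2, 198.0] 213 (np.float64(190.0), np.float64(192.0)) [0.4643 0.179  0.007 ]
scene gate_tab 0.65 [179.0, 183.9, 201.1, 200.0] 267 (np.float64(190.2), np.float64(191.7)) [0.4658 0.1795 0.007 ]
scene pen0 0.76 [217.5, 217.9, 261.5, 240.8] 227 (np.float64(240.6), np.float64(229.9)) [ 0.3867 -0.0495  0.007 ]
scene screwdriver0 0.94 [278.3, 248.3, 368.6, 278.9] 529 (np.float64(307.9), np.float64(259.0)) [ 0.3755 -0.2362  0.007 ]
top tray 0.89 [164.5, 173.1, 221.1, 217.7] 2151 (np.float64(191.2), np.float64(194.9)) [0.4579 0.1947 0.007 ]
top tray_handle 0.64 [160.7, 172.9, 219.0, 220.5] 2071 (np.float64(192.0), np.float64(194.3)) [0.4602 0.192  0.007 ]
top gate_tab 0.46 [205.7, 206.2, 215.9, 215.4] 71 (np.float64(210.8), np.float64(210.1)) [0.4069 0.1252 0.007 ]
top pen0 0.6 [240.5, 213.7, 280.4, 221.6] 122 (np.float64(259.3), np.float64(217.4)) [ 0.3858 -0.0428  0.007 ]
top screwdriver0 0.74 [296.7, 224.5, 324.6, 234.8] 117 (np.float64(308.7), np.float64(224.4)) [ 0.3657 -0.2135  0.007 ]
```

View pics/topz.png

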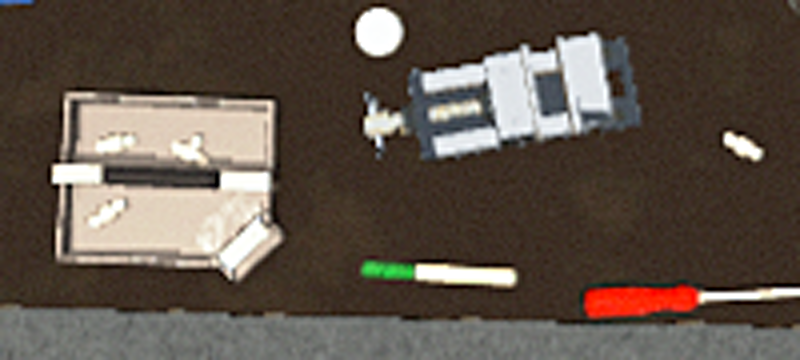

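View pics/scz.png

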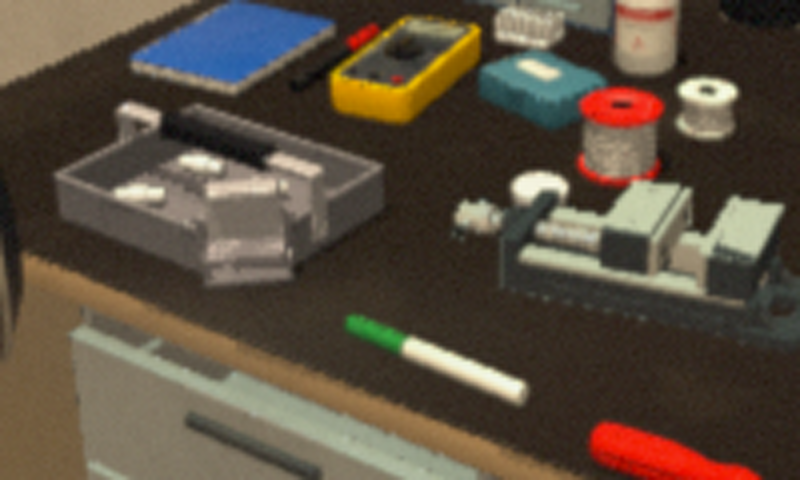

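Run:
```python
from h import *
print(tri([('scene0',361,241),('top0',335.5,186.5)]))
# stray axis from top: zoom ends
P=[atz('top0',150+u/4,150+v/4,.01) for u,v in [(727,137),(758,156)]]; print(P)
# black grip ends from top zoom
P=[atz('top0',150+u/4,150+v/4,.067) for u,v in [(104,176),(220,181)]]; print(P, np.linalg.norm(P[0]-P[1]))
o=ctrl.get_obs(); p=ctrl.camera_params('wrist'); T=R.from_rotvec(o['tool_rot'])
print('cam in tool',T.inv().apply(p['eye']-o['tool_pos']), (T.inv()*R.from_rotvec(p['rotation'])).as_matrix())
```

```text
(array([ 0.4999, -0.3063,  0.0101]), [np.float64(0.0013786784806188654), np.float64(0.001378678480618853)])
[array([ 0.5068, -0.2919,  0.01  ]), array([ 0.4909, -0.319 ,  0.01  ])]
[array([0.4543, 0.2362, 0.067 ]), array([0.4525, 0.14  , 0.067 ])] 0.09624290162416718
cam in tool [-0.067  -0.1283  0.0007] [[-0.0002  0.9639  0.2664]
 [-0.0006 -0.2664  0.9639]
 [ 1.     -0.      0.0006]]
```

```bash
cat >> h.py <<'E'
def plan(pts,Rt,n,o=None,vmax=None):
    """pts: waypoints list (world) final; Rt target Rotation; n rows"""
    o=o or ctrl.get_obs(); p=np.array(o['tool_pos']); R0=R.from_rotvec(o['tool_rot'])
    W=[p]+[np.array(x) for x in pts]; L=np.r_[0,np.cumsum([np.linalg.norm(b-a) for a,b in zip(W,W[1:])])]
    rv=(R0.inv()*Rt).as_rotvec()
    if L[-1]<1e-9: L=np.linspace(0,1,len(W))
    f=lambda s: np.array([np.interp(s*L[-1],L,[w[i] for w in W]) for i in range(3)])
    D=[];Q=[]
    for k in range(n):
        a,b=k/n,(k+1)/n; Rk=R0*R.from_rotvec(rv*a)
        D.append(np.round(Rk.inv().apply(f(b)-f(a)),4).tolist()); Q.append(np.round(np.degrees(rv/n),2).tolist())
    for k in range(0,n,5): print(D[k:k+5]);print(Q[k:k+5])
def down(ang):  # tool y down, tool z heading (deg) in world
    a=np.radians(ang); z=np.array([np.cos(a),np.sin(a),0]); y=np.array([0,0,-1.]); return R.from_matrix(np.c_[np.cross(y,z),y,z])
E
python3 - <<'E'
from h import *
plan([[0.40,0.25,0.22],[0.5,-0.306,0.19]],down(-30),20)
E
```

```text
[[0.0352, 0.0032, -0.0309], [0.0377, 0.0032, -0.0277], [0.04, 0.0032, -0.0244], [0.0419, 0.0032, -0.0209], [0.0436, 0.0032, -0.0172]]
[[-0.0, 4.92, -0.0], [-0.0, 4.92, -0.0], [-0.0, 4.92, -0.0], [-0.0, 4.92, -0.0], [-0.0, 4.92, -0.0]]
[[0.0449, 0.0032, -0.0134], [0.0459, 0.0032, -0.0095], [0.0463, 0.0031, -0.0062], [0.0444, 0.0025, -0.0151], [0.0455, 0.0025, -0.0113]]
[[-0.0, 4.92, -0.0], [-0.0, 4.92, -0.0], [-0.0, 4.92, -0.0], [-0.0, 4.92, -0.0], [-0.0, 4.92, -0.0]]
[[0.0463, 0.0025, -0.0073], [0.0468, 0.0025, -0.0033], [0.0469, 0.0025, 0.0007], [0.0466, 0.0025, 0.0047], [0.0461, 0.0025, 0.0087]]
[[-0.0, 4.92, -0.0], [-0.0, 4.92, -0.0], [-0.0, 4.92, -0.0], [-0.0, 4.92, -0.0], [-0.0, 4.92, -0.0]]
[[0.0452, 0.0025, 0.0126], [0.0439, 0.0025, 0.0164], [0.0423, 0.0025, 0.0201], [0.0404, 0.0025, 0.0237], [0.0383, 0.0025, 0.0271]]
[[-0.0, 4.92, -0.0], [-0.0, 4.92, -0.0], [-0.0, 4.92, -0.0], [-0.0, 4.92, -0.0], [-0.0, 4.92, -0.0]]
```

Request:
servo_tool(delta_pos=[[0.035, 0.003, -0.031], [0.038, 0.003, -0.028], [0.04, 0.003, -0.024], [0.042, 0.003, -0.021], [0.044, 0.003, -0.017]], dr=[[0, 4.9, 0], [0, 4.9, 0], [0, 4.9, 0], [0, 4.9, 0], [0, 4.9, 0]], grip=[1, 1, 1, 1, 1])

```text
t: 1.48
tool_pos: [0.3385, 0.3689, 0.2305]
tool_rot: [-1.474, 0.634, -0.635]
contact_force: [1.1, 0.4, 0.6]
opening: 0.0854
```

Request:
servo_tool(delta_pos=[[0.045, 0.003, -0.013], [0.046, 0.003, -0.01], [0.046, 0.003, -0.006], [0.0, 0.0, 0.0]], dr=[[0, 4.9, 0], [0, 4.9, 0], [0, 4.9, 0], [0, 0, 0]], grip=[1, 1, 1, 1])

```text
t: 1.98
tool_pos: [0.4036, 0.2371, 0.2219]
tool_rot: [-1.397, 0.839, -0.843]
contact_force: [-0.4, -0.1, 0.2]
opening: 0.0857
```

Run:
```python
from h import *
st(); shot('wrist','w1')
```

```text
t 1.975 pos [0.4036 0.2371 0.2219] rot [-1.397   0.8391 -0.8434] F [-0.3821 -0.0933  0.2398] open 0.08574258977302936 q [ 0.3716 -0.3272  1.9952  0.0007  1.4684 -0.1177]
```

View pics/w1.png

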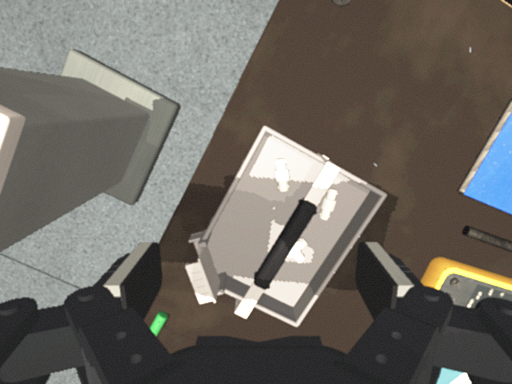

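The tray is fully visible: grip from (262,283) to (310,205), corners at (266,128), (384,195), (297,325), gate and chute near (203,270). On to the stray.

Run:
```python
from h import *
plan([[0.5,-0.306,0.19]],down(-30),12)
```

```text
[[0.0438, 0.0026, -0.0143], [0.0449, 0.0026, -0.0105], [0.0456, 0.0026, -0.0067], [0.046, 0.0026, -0.0028], [0.0461, 0.0026, 0.0011]]
[[-0.02, 4.85, -0.02], [-0.02, 4.85, -0.02], [-0.02, 4.85, -0.02], [-0.02, 4.85, -0.02], [-0.02, 4.85, -0.02]]
[[0.0458, 0.0026, 0.0049], [0.0452, 0.0027, 0.0088], [0.0443, 0.0027, 0.0126], [0.0431, 0.0027, 0.0163], [0.0416, 0.0027, 0.0199]]
[[-0.02, 4.85, -0.02], [-0.02, 4.85, -0.02], [-0.02, 4.85, -0.02], [-0.02, 4.85, -0.02], [-0.02, 4.85, -0.02]]
[[0.0397, 0.0027, 0.0233], [0.0376, 0.0027, 0.0266]]
[[-0.02, 4.85, -0.02], [-0.02, 4.85, -0.02]]
```

Request:
servo_tool(delta_pos=[[0.044, 0.003, -0.014], [0.045, 0.003, -0.011], [0.046, 0.003, -0.007], [0.046, 0.003, -0.003], [0.046, 0.003, 0.001]], dr=[[0, 4.9, 0], [0, 4.9, 0], [0, 4.9, 0], [0, 4.9, 0], [0, 4.9, 0]], grip=[1, 1, 1, 1, 1])

```text
t: 2.65
tool_pos: [0.4437, 0.0132, 0.2079]
tool_rot: [-1.23, 1.154, -1.157]
contact_force: [1.6, 1.0, -0.7]
opening: 0.0853
```

Request:
servo_tool(delta_pos=[[0.046, 0.003, 0.005], [0.045, 0.003, 0.009], [0.044, 0.003, 0.013], [0.043, 0.003, 0.016], [0.042, 0.003, 0.02]], dr=[[0, 4.9, 0], [0, 4.9, 0], [0, 4.9, 0], [0, 4.9, 0], [0, 4.9, 0]], grip=[1, 1, 1, 1, 1])

```text
t: 3.28
tool_pos: [0.4883, -0.2141, 0.1928]
tool_rot: [-1.0, 1.464, -1.465]
contact_force: [-0.4, 0.3, 0.7]
opening: 0.0854
```

Run:
```python
from h import *
st();plan([[0.5,-0.306,0.18]],down(-30),2)
```

```text
t 3.275 pos [ 0.4883 -0.2141  0.1928] rot [-0.9997  1.4642 -1.4653] F [-0.3702  0.3201  0.69  ] open 0.08537746483255308 q [-0.5605 -0.136   1.8848  0.0153  1.3857 -0.204 ]
[[0.041, 0.0061, 0.0216], [0.0391, 0.0063, 0.0249]]
[[-0.25, 4.71, -0.4], [-0.25, 4.71, -0.4]]
```

Request:
servo_tool(delta_pos=[[0.041, 0.006, 0.022], [0.039, 0.006, 0.025], [0, 0, 0]], dr=[[0, 4.7, 0], [0, 4.7, 0], [0, 0, 0]], grip=[1, 1, 1])

```text
t: 3.65
tool_pos: [0.5041, -0.3076, 0.1798]
tool_rot: [-0.894, 1.58, -1.578]
contact_force: [0.6, 0.0, 0.1]
opening: 0.0854
```

Run:
```python
from h import *
st(); shot('wrist','w2')
for d in ctrl.masks_of('wrist','stray')[:3]:
    m=d['pixels'].astype(np.uint8); ys,xs=np.nonzero(m); print(d['score'],d['extent'],xs.mean(),ys.mean(),cv2.minAreaRect(np.c_[xs,ys].astype(np.float32)), atz('w2',xs.mean(),ys.mean(),.008))
```

```text
t 3.65 pos [ 0.5041 -0.3076  0.1798] rot [-0.8941  1.58   -1.5783] F [0.5597 0.0076 0.1002] open 0.08536461613824842 q [-0.6818  0.0154  1.7625  0.0179  1.358  -0.1611]
0.95 [250.8, 158.7, 261.2, 199.6] 254.02031602708803 176.99774266365688 ((254.0, 177.0), (36.0, 14.0), 90.0) [ 0.5034 -0.3042  0.008 ]
```

View pics/w2.png

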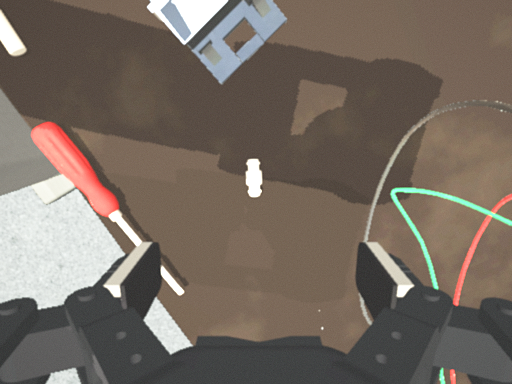

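The wrist view shows the stray at (254,177), aligned with the finger plane; the screwdriver tip at (183,290) and the wires are clear of the fingers.

Run:
```python
from h import *
x=tri([('scene0',361,241),('top0',335.5,186.5),('w2',254,177)]);print(x)
print(tri([('top0',335.5,186.5),('w2',254,177)]))
print(atz('w2',183,292,0.005))
o=st(); plan([[0.5034,-0.3042,0.018]],down(-30),5)
T=R.from_rotvec(o['tool_rot']); print(T.as_matrix())
```

```text
(array([ 0.5019, -0.3055,  0.0081]), [np.float64(0.0017051998615783186), np.float64(0.0023839263624156008), np.float64(0.0020001551914973497)])
(array([ 0.5015, -0.308 , -0.0088]), [np.float64(0.0007416121878436946), np.float64(0.0007416121878437609)])
[ 0.3775 -0.3733  0.005 ]
t 3.75 pos [ 0.5041 -0.3055  0.1803] rot [-0.8953  1.578  -1.5763] F [ 0.2848  0.0684 -0.049 ] open 0.08552446455283964 q [-0.6792  0.0121  1.7649  0.0184  1.3587 -0.1613]
[[0.0004, 0.0325, -0.0005], [0.0003, 0.0325, -0.0005], [0.0002, 0.0325, -0.0004], [0.0001, 0.0325, -0.0004], [-0.0, 0.0325, -0.0003]]
[[-0.1, 0.02, -0.19], [-0.1, 0.02, -0.19], [-0.1, 0.02, -0.19], [-0.1, 0.02, -0.19], [-0.1, 0.02, -0.19]]
[[-0.4983  0.0158  0.8669]
 [-0.8669  0.0103 -0.4984]
 [-0.0168 -0.9998  0.0086]]
```

Request:
servo_tool(delta_pos=[[0.0, 0.04, 0.0], [0.0, 0.04, 0.0], [0.0, 0.04, -0.001], [0.0, 0.03, -0.001], [0.0, 0.0, 0.0]], dr=[[0, 0, -0.3], [-0.3, 0, -0.3], [-0.2, 0, -0.3], [0, 0, 0], [0, 0, 0]], grip=[1, 0.7, 0.6, 0.6, 0.6], grip_force=40)

```text
t: 4.38
tool_pos: [0.5084, -0.295, 0.0305]
tool_rot: [-0.921, 1.567, -1.574]
contact_force: [-0.4, -0.0, -0.5]
opening: 0.0514
```

Run:
```python
from h import *
o=st(); plan([[0.5025,-0.3048,0.018]],down(-30),1); shot('wrist','w3')
```

```text
t 4.375 pos [ 0.5084 -0.295   0.0305] rot [-0.9206  1.5673 -1.574 ] F [-0.3615 -0.0403 -0.5252] open 0.051350798258060035 q [-0.6535  0.1903  1.8488  0.003   1.0974 -0.1482]
[[0.0115, 0.0125, -0.0005]]
[[-0.31, 0.97, -0.11]]
```

View pics/w3.png

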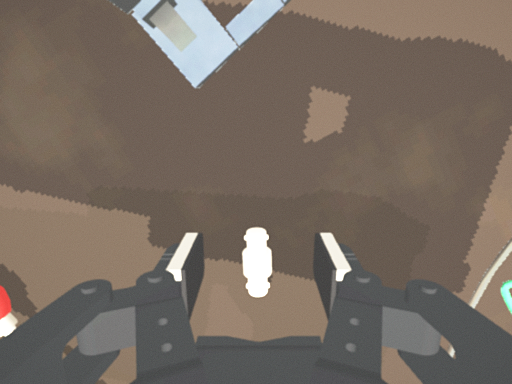

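Stray sits centred between the fingers at (257,262), about 11 mm off along the tool's x.

Request:
servo_tool(delta_pos=[[0.0115, 0.006, 0.0], [0.0, 0.006, 0.0], [0, 0, 0]], dr=[[0, 1, 0], [0, 0, 0], [0, 0, 0]], grip=[0.6, 0.6, 0.5])

```text
t: 4.8
tool_pos: [0.5067, -0.308, 0.0248]
tool_rot: [-0.905, 1.568, -1.594]
contact_force: [0.2, -0.9, -0.2]
opening: 0.0428
```

Request:
servo_tool(delta_pos=[[0, 0, 0], [0, 0, 0], [0, 0, 0], [0, 0, 0]], dr=[[0, 0, 0], [0, 0, 0], [0, 0, 0], [0, 0, 0]], grip=[0, 0, 0, 0])

```text
t: 5.3
tool_pos: [0.5074, -0.3087, 0.026]
tool_rot: [-0.903, 1.567, -1.596]
contact_force: [-0.2, -0.3, -0.6]
opening: 0.0123
```

Run:
```python
from h import *
o=st();  shot('wrist','w4')
```

```text
t 5.3 pos [ 0.5074 -0.3087  0.026 ] rot [-0.9034  1.5666 -1.5961] F [-0.1789 -0.3182 -0.5865] open 0.012267389929186417 q [-0.6732  0.2023  1.8438  0.0035  1.0768 -0.1505]
```

View pics/w4.png

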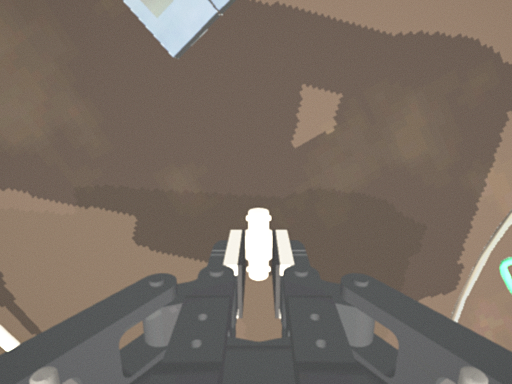

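Gripped, but the fingers are about 8 mm high: reopen, lower and regrip.

Request:
servo_tool(delta_pos=[[0, 0, 0], [0, 0, 0], [0, 0.008, 0], [0, 0.004, 0], [0, 0.0, 0]], dr=[[0, 0, 0], [0, 0, 0], [0, 0, 0], [0, 0, 0], [0, 0, 0]], grip=[0.45, 0.45, 0.45, 0.45, 0.45])

```text
t: 5.98
tool_pos: [0.5077, -0.3088, 0.0132]
tool_rot: [-0.903, 1.566, -1.596]
contact_force: [-0.4, -0.5, 3.2]
opening: 0.0385
```

Request:
servo_tool(delta_pos=[[0, -0.004, 0], [0, 0, 0], [0, 0, 0], [0, 0, 0], [0, 0, 0]], dr=[[0, 0, 0], [0, 0, 0], [0, 0, 0], [0, 0, 0], [0, 0, 0]], grip=[0.45, 0, 0, 0, 0])

```text
t: 6.6
tool_pos: [0.5075, -0.3087, 0.0174]
tool_rot: [-0.903, 1.566, -1.596]
contact_force: [1.0, 0.3, -0.3]
opening: 0.0132
```

Run:
```python
from h import *
o=st();  shot('wrist','w5')
```

```text
t 6.6 pos [ 0.5075 -0.3087  0.0174] rot [-0.9034  1.5665 -1.5961] F [ 0.97    0.336  -0.2968] open 0.013224980968806239 q [-0.6731  0.2159  1.8452  0.0036  1.0618 -0.1506]
```

View pics/w5.png

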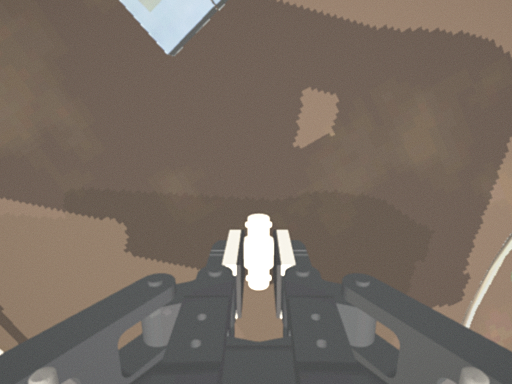

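The stray is now held well down between the pads at (258,250). Next comes the tray pose fit.

Run:
```python
from h import *
from scipy.optimize import least_squares
a=cv2.imread('pics/w1.png'); cv2.imwrite('pics/w1z.png',cv2.resize(a[110:340,170:400],None,fx=2.6,fy=2.6,interpolation=2))
top=lambda u,v:(150+u/4,150+v/4)
obs=[('top0',*top(66,93),(.07,.088,.034)),('top0',*top(277,100),(.07,-.088,.034)),('top0',*top(58,261),(-.07,.088,.034)),
('top0',*top(105,176),(0,.05,.067)),('top0',*top(219,181),(0,-.05,.067)),
('w1',266,129,(-.07,.088,.034)),('w1',385,195,(.07,.088,.034)),('w1',297,325,(.07,-.088,.034)),
('w1',309,204,(0,.05,.067)),('w1',263,284,(0,-.05,.067))]
def T(p,X):
    c,s=np.cos(p[2]),np.sin(p[2]); return np.array([p[0]+c*X[0]-s*X[1],p[1]+s*X[0]+c*X[1],X[2]])
def res(p): return np.concatenate([proj(n,T(p,X))-[u,v] for n,u,v,X in obs])
s=least_squares(res,[.46,.19,0],loss='soft_l1'); print(s.x,res(s.x).reshape(-1,2))
np.save('tray.npy',s.x)
for n in ['w1','top0']: print(n,[proj(n,T(s.x,(-.056,-.074,h))) for h in (.047,.06,.073)])
```

```text
[ 0.4581  0.1909 -0.012 ] [[-0.0534 -0.4325]
 [-1.2468 -0.2904]
 [-0.4264 -1.4395]
 [-1.5995 -1.3321]
 [ 0.0347 -1.4867]
 [-2.0712 -2.0858]
 [ 0.0825 -0.4524]
 [-0.3165  0.5076]
 [ 2.7504  0.2951]
 [-4.0373  5.594 ]]
w1 [array([200.2017, 274.073 ]), array([198.0487, 280.7145]), array([195.7231, 287.8888])]
top0 [array([211.8195, 211.1934]), array([211.4361, 210.9823]), array([211.0455, 210.7672])]
```

View pics/w1z.png

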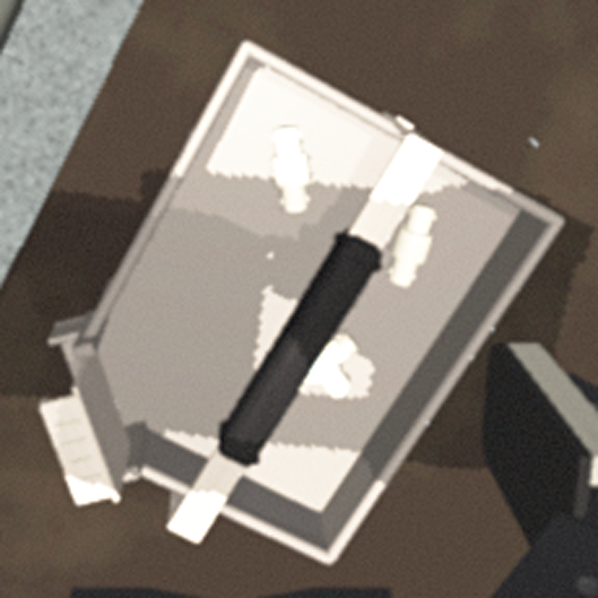

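Run:
```python
from h import *
plan([[0.5075,-0.3087,0.12],[0.45,-0.2,0.20],[0.423,0.05,0.20],[0.423,0.176,0.18]],down(89.3),20)
```

```text
[[-0.0, -0.0314, 0.0006], [0.0, -0.0314, 0.0006], [0.0001, -0.0314, 0.0006], [-0.0147, -0.0212, -0.0121], [-0.0218, -0.0174, -0.0145]]
[[-0.03, -5.97, 0.06], [-0.03, -5.97, 0.06], [-0.03, -5.97, 0.06], [-0.03, -5.97, 0.06], [-0.03, -5.97, 0.06]]
[[-0.0232, -0.0174, -0.0121], [-0.0243, -0.0174, -0.0097], [-0.0256, -0.0162, -0.0065], [-0.0308, -0.0001, 0.0063], [-0.03, -0.0001, 0.0094]]
[[-0.03, -5.97, 0.06], [-0.03, -5.97, 0.06], [-0.03, -5.97, 0.06], [-0.03, -5.97, 0.06], [-0.03, -5.97, 0.06]]
[[-0.0288, -0.0, 0.0125], [-0.0274, -0.0, 0.0154], [-0.0256, 0.0, 0.0182], [-0.0236, 0.0, 0.0208], [-0.0213, 0.0, 0.0231]]
[[-0.03, -5.97, 0.06], [-0.03, -5.97, 0.06], [-0.03, -5.97, 0.06], [-0.03, -5.97, 0.06], [-0.03, -5.97, 0.06]]
[[-0.0186, 0.0003, 0.0253], [-0.0129, 0.005, 0.0282], [-0.0099, 0.005, 0.0294], [-0.0068, 0.005, 0.0303], [-0.0036, 0.0049, 0.0308]]
[[-0.03, -5.97, 0.06], [-0.03, -5.97, 0.06], [-0.03, -5.97, 0.06], [-0.03, -5.97, 0.06], [-0.03, -5.97, 0.06]]
```

Request:
servo_tool(delta_pos=[[0, -0.032, 0], [0, -0.032, 0], [0, -0.032, 0], [-0.015, -0.021, -0.012], [-0.022, -0.017, -0.014]], dr=[[0, 0, 0], [0, -6, 0], [0, -6, 0], [0, -6, 0], [0, -6, 0]], grip=[0, 0, 0, 0, 0])

```text
t: 7.28
tool_pos: [0.4873, -0.2643, 0.1518]
tool_rot: [-1.158, 1.266, -1.287]
contact_force: [0.7, 0.8, -0.4]
opening: 0.0132
```

Request:
servo_tool(delta_pos=[[-0.024, -0.017, -0.011], [-0.025, -0.017, -0.009], [-0.026, -0.016, -0.006], [-0.031, 0, 0.007], [-0.03, 0, 0.01]], dr=[[0, -6, 0], [0, -6, 0], [0, -6, 0], [0, -6, 0], [0, -6, 0]], grip=[0, 0, 0, 0, 0])

```text
t: 7.9
tool_pos: [0.4576, -0.1223, 0.2041]
tool_rot: [-1.385, 0.861, -0.889]
contact_force: [-0.0, 0.8, 0.4]
opening: 0.0132
```

Run:
```python
from h import *
st()
plan([[0.423,0.05,0.20],[0.423,0.176,0.18]],down(89.3),10)
```

```text
t 7.9 pos [ 0.4576 -0.1223  0.2041] rot [-1.3852  0.861  -0.8888] F [-0.0254  0.7518  0.4349] open 0.013173872440521196 q [-0.4185 -0.3069  2.0093 -0.0002  1.4221 -0.8638]
[[-0.0294, 0.0004, 0.0074], [-0.0284, 0.0005, 0.0106], [-0.027, 0.0005, 0.0137], [-0.0254, 0.0005, 0.0167], [-0.0233, 0.0006, 0.0194]]
[[-0.01, -6.38, 0.1], [-0.01, -6.38, 0.1], [-0.01, -6.38, 0.1], [-0.01, -6.38, 0.1], [-0.01, -6.38, 0.1]]
[[-0.0201, 0.0015, 0.0225], [-0.0133, 0.0047, 0.0269], [-0.0102, 0.0047, 0.0282], [-0.007, 0.0048, 0.0291], [-0.0037, 0.0048, 0.0297]]
[[-0.01, -6.38, 0.1], [-0.01, -6.38, 0.1], [-0.01, -6.38, 0.1], [-0.01, -6.38, 0.1], [-0.01, -6.38, 0.1]]
```

Request:
servo_tool(delta_pos=[[-0.029, 0, 0.007], [-0.028, 0, 0.011], [-0.027, 0, 0.014], [-0.025, 0, 0.017], [-0.023, 0, 0.02]], dr=[[0, -6.4, 0], [0, -6.4, 0], [0, -6.4, 0], [0, -6.4, 0], [0, -6.4, 0]], grip=[0, 0, 0, 0, 0])

```text
t: 8.52
tool_pos: [0.4264, 0.0308, 0.2022]
tool_rot: [-1.53, 0.416, -0.444]
contact_force: [1.1, -0.2, 0.2]
opening: 0.0127
```

Request:
servo_tool(delta_pos=[[-0.02, 0.001, 0.023], [-0.013, 0.004, 0.027], [-0.01, 0.004, 0.028], [-0.007, 0.004, 0.029], [-0.004, 0.004, 0.03]], dr=[[0, -6.4, 0], [0, -6.4, 0], [0, -6.4, 0], [0, -6.4, 0], [0, -6.4, 0]], grip=[0, 0, 0, 0, 0])

```text
t: 9.15
tool_pos: [0.4164, 0.1854, 0.1836]
tool_rot: [-1.578, -0.037, 0.009]
contact_force: [-0.0, 0.3, -0.7]
opening: 0.0129
```

Request:
servo_tool(delta_pos=[[0, 0, 0]], dr=[[0, 0, 0]], grip=[0])

```text
t: 9.28
tool_pos: [0.4158, 0.1865, 0.183]
tool_rot: [-1.578, -0.038, 0.012]
contact_force: [-0.1, 0.5, -0.6]
opening: 0.0133
```

Run:
```python
from h import *
st(); shot('wrist','w6')
```

```text
t 9.275 pos [0.4158 0.1865 0.183 ] rot [-1.578  -0.0382  0.0116] F [-0.1307  0.4754 -0.6252] open 0.013285671265996554 q [ 0.2648 -0.3358  2.0673 -0.0115  1.3955 -1.3358]
```

View pics/w6.png

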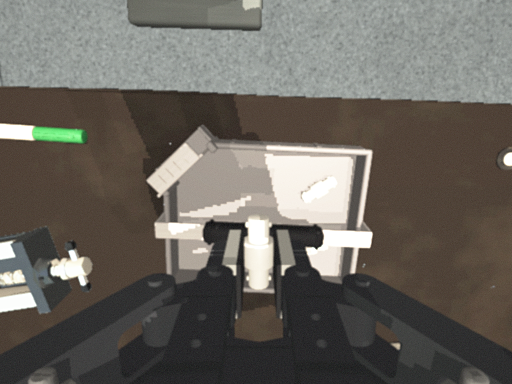

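w6: the tray below with its corner at (371,151), grip ends at (206,233) and (322,237), gate tab centred at about (181,162), an adapter at (320,187); the stray is still in the fingers.

Run:
```python
from h import *
from scipy.optimize import least_squares
a=cv2.imread('pics/w6.png'); cv2.imwrite('pics/w6z.png',cv2.resize(a[110:310,130:390],None,fx=3,fy=3,interpolation=2))
top=lambda u,v:(150+u/4,150+v/4)
obs=[('top0',*top(66,93),(.07,.088,.034)),('top0',*top(277,100),(.07,-.088,.034)),('top0',*top(58,261),(-.07,.088,.034)),
('w1',266,129,(-.07,.088,.034)),('w1',385,195,(.07,.088,.034)),('w1',297,325,(.07,-.088,.034)),
('w6',371,151,(-.07,.088,.034))]
mid=[('w1',286,244),('w6',264.5,235),('top0',*top(162,178.5))]
def T(p,X):
    c,s=np.cos(p[2]),np.sin(p[2]); return np.array([p[0]+c*X[0]-s*X[1],p[1]+s*X[0]+c*X[1],X[2]])
def res(p): return np.concatenate([proj(n,T(p,X))-[u,v] for n,u,v,X in obs]+[proj(n,T(p,(0,0,.0585)))-[u,v] for n,u,v in mid])
s=least_squares(res,[.46,.19,0],loss='soft_l1'); print(s.x,res(s.x).reshape(-1,2))
np.save('tray.npy',s.x)
print('tab',tri([('w6',181,162),('top0',210.8,210.8),('scene0',190.5,188.5)]),tri([('w6',181,162),('top0',210.8,210.8)]))
print('handle tri',tri(mid))
print('exp tab',T(s.x,(-.049-.0095*.707,-.067-.0095*.707,.06)))
print('stray target',T(s.x,(-.035,-.015,.005)))
```

```text
[ 0.4584  0.1917 -0.0158] [[-0.1968 -0.6414]
 [-1.4017 -0.3046]
 [-0.7293 -1.6585]
 [-0.8859 -2.7216]
 [ 0.9535 -0.575 ]
 [-0.0568  0.1663]
 [-0.2901  1.0256]
 [-1.6228  0.2404]
 [-1.2643 -0.2167]
 [-0.6284 -1.2807]]
tab (array([0.4016, 0.1215, 0.06  ]), [np.float64(0.0046544315034945825), np.float64(0.001840173169783825), np.float64(0.0034735620234270953)]) (array([0.4023, 0.1213, 0.0429]), [np.float64(0.00034398076924482937), np.float64(0.000343980769244735)])
handle tri (array([0.4573, 0.1917, 0.0592]), [np.float64(0.0025387662929807816), np.float64(0.001401149302229225), np.float64(0.0038675848984370954)])
exp tab [0.4016 0.1189 0.06  ]
stray target [0.4232 0.1772 0.005 ]
```

View pics/w6z.png

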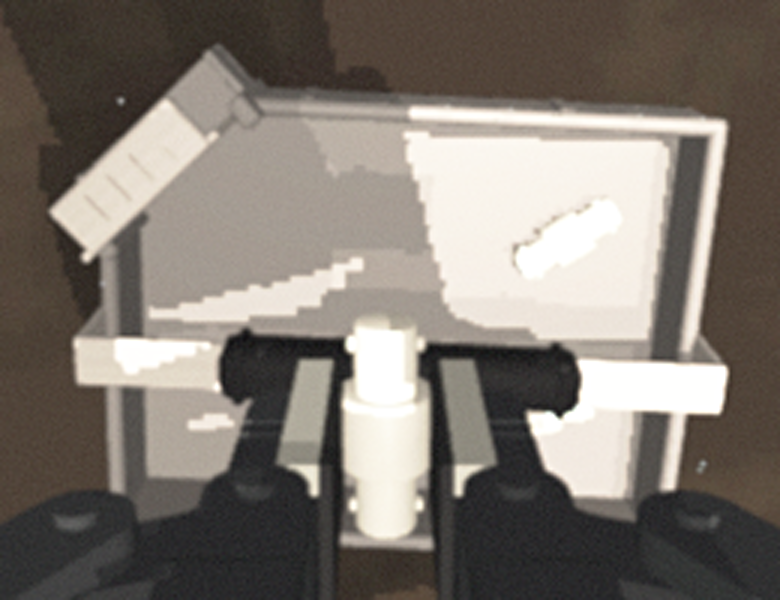

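Run:
```python
from h import *
for o in ([('w6',173.6,169),('w1',200,282.7)],[('w6',173.6,169),('w1',200,282.7),('scene0',190.5,188.5)],[('w6',173.6,169),('w1',200,282.7),('top0',210.8,210.8)]): print('tab',tri(o))
plan([[0.423,0.178,0.11],[0.423,0.178,0.04]],down(89.1),5)
```

```text
tab (array([0.4028, 0.1212, 0.0674]), [np.float64(0.0002466018000688649), np.float64(0.0002466018000687599)])
tab (array([0.4035, 0.1191, 0.0626]), [np.float64(0.000847266195761263), np.float64(0.000916606807613589), np.float64(0.0003717407251370109)])
tab (array([0.4027, 0.1198, 0.0648]), [np.float64(0.0009349083267177709), np.float64(0.0007068394880227736), np.float64(0.0012954827994816672)])
[[0.0021, 0.0286, -0.0029], [0.0023, 0.0286, -0.0029], [0.0012, 0.0287, -0.0016], [-0.0002, 0.0288, 0.0001], [-0.0001, 0.0288, 0.0]]
[[0.09, 0.52, 0.2], [0.09, 0.52, 0.2], [0.09, 0.52, 0.2], [0.09, 0.52, 0.2], [0.09, 0.52, 0.2]]
```

Request:
servo_tool(delta_pos=[[0.003, 0.028, -0.004], [0.001, 0.028, -0.004], [0.0, 0.025, -0.001], [0, 0, 0]], dr=[[0, 0.9, 0.5], [0, 0.9, 0.5], [0, 0.8, 0], [0, 0, 0]], grip=[0, 0, 0, 0])

```text
t: 9.82
tool_pos: [0.4226, 0.1727, 0.1021]
tool_rot: [-1.579, 0.017, -0.022]
contact_force: [0.0, 0.2, 0.2]
opening: 0.0131
```

Run:
```python
from h import *
st(); shot('wrist','w7')
plan([[0.420,0.178,0.027]],down(89.1),4)
```

```text
t 9.825 pos [0.4226 0.1727 0.1021] rot [-1.5792  0.0169 -0.022 ] F [0.014  0.2261 0.1591] open 0.013095794566735172 q [ 0.2301 -0.2289  2.1251 -0.0096  1.2443 -1.3129]
[[-0.0011, 0.0192, 0.0014], [-0.001, 0.0192, 0.0013], [-0.001, 0.0192, 0.0013], [-0.001, 0.0192, 0.0013]]
[[0.11, -0.12, 0.09], [0.11, -0.12, 0.09], [0.11, -0.12, 0.09], [0.11, -0.12, 0.09]]
```

View pics/w7.png

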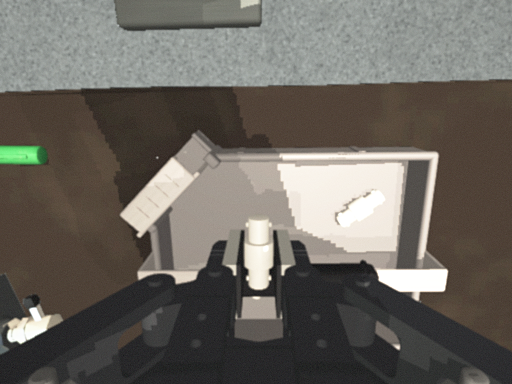

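w7: stray above the empty part of the floor, handle behind the fingers (v≈270), adapter2 at (360,208) clear.

Request:
servo_tool(delta_pos=[[-0.001, 0.025, 0.002], [-0.001, 0.025, 0.001], [-0.001, 0.02, 0], [0, 0, 0]], dr=[[0, 0, 0], [0, 0, 0], [0, 0, 0], [0, 0, 0]], grip=[0, 0, 0, 0])

```text
t: 10.38
tool_pos: [0.4276, 0.1755, 0.0399]
tool_rot: [-1.576, 0.006, -0.037]
contact_force: [-0.7, 0.7, -0.7]
opening: 0.0129
```

Request:
servo_tool(delta_pos=[[-0.007, 0.008, 0.001], [0, 0.006, 0], [0, 0, 0]], dr=[[0, -0.5, 0], [0, 0, 0], [0, 0, 0]], grip=[0, 0, 0])

```text
t: 10.75
tool_pos: [0.4233, 0.1772, 0.0289]
tool_rot: [-1.574, -0.006, -0.035]
contact_force: [0.6, -0.2, -0.6]
opening: 0.0129
```

Request:
servo_tool(delta_pos=[[-0.002, 0.005, 0], [0, 0, 0], [0, 0, 0], [0, 0, 0]], dr=[[0, 0, 0], [0, 0, 0], [0, 0, 0], [0, 0, 0]], grip=[0, 0, 0.3, 0.3])

```text
t: 11.25
tool_pos: [0.422, 0.1774, 0.0243]
tool_rot: [-1.574, -0.007, -0.036]
contact_force: [0.5, 0.3, 0.5]
opening: 0.0256
```

Run:
```python
from h import *
st(); shot('wrist','w8')
```

```text
t 11.25 pos [0.422  0.1774 0.0243] rot [-1.5739 -0.0069 -0.0362] F [0.4976 0.2768 0.4672] open 0.025634750297480163 q [ 0.241  -0.1112  2.1732 -0.0114  1.0538 -1.3056]
```

View pics/w8.png

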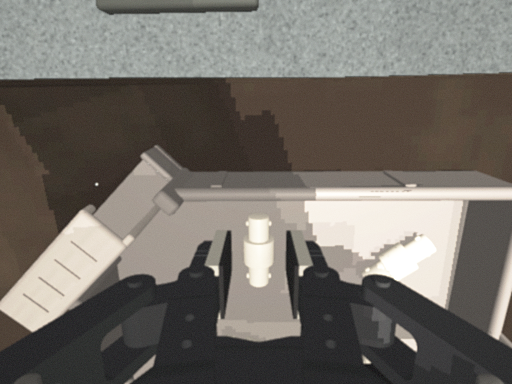

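The stray lies free on the tray floor at (258,250) between the opened fingers. Lifting straight up.

Request:
servo_tool(delta_pos=[[-0.001, -0.03, 0], [-0.001, -0.035, 0], [0, -0.035, 0], [0, -0.01, 0]], dr=[[0, 0, 0], [0, 0, 0], [0, 0, 0], [0, 0, 0]], grip=[0.3, 0.3, 0.2, 0])

```text
t: 11.8
tool_pos: [0.416, 0.1775, 0.136]
tool_rot: [-1.575, -0.004, -0.034]
contact_force: [0.3, 0.1, 0.6]
opening: 0.0006
```

Run:
```python
from h import *
st(); shot('wrist','w9')
plan([[0.403,0.1198,0.11]],down(89.1),3)
```

```text
t 11.8 pos [0.416  0.1775 0.136 ] rot [-1.5747 -0.0043 -0.034 ] F [0.3055 0.0705 0.6173] open 0.000557548422575782 q [ 0.2445 -0.3015  2.1226 -0.0104  1.2979 -1.3047]
[[-0.0042, 0.0087, -0.0193], [-0.0041, 0.0087, -0.0193], [-0.0041, 0.0087, -0.0193]]
[[0.07, -0.06, 0.46], [0.07, -0.06, 0.46], [0.07, -0.06, 0.46]]
```

View pics/w9.png

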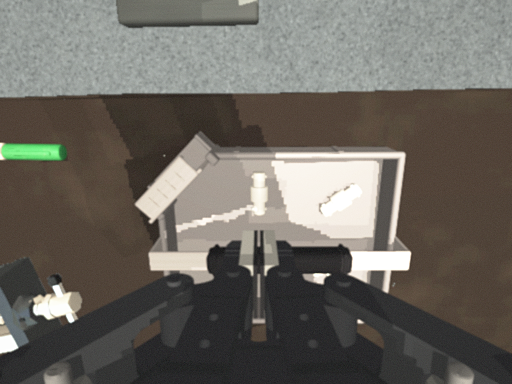

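Stray lies in the tray at (259,193); tab centred at about (173,180). Move the shut fingers over the tab.

Request:
servo_tool(delta_pos=[[-0.005, 0.009, -0.022], [-0.005, 0.009, -0.022], [-0.004, 0.008, -0.016], [0, 0, 0]], dr=[[0, 0, 0.4], [0, 0, 0.4], [0, 0, 0.4], [0, 0, 0]], grip=[0, 0, 0, 0])

```text
t: 12.35
tool_pos: [0.398, 0.116, 0.104]
tool_rot: [-1.575, 0.018, -0.011]
contact_force: [-0.3, 0.8, 0.5]
opening: 0.0004
```

Run:
```python
from h import *
st(); shot('wrist','w10')
print(tri([('w9',173,180),('w6',173.6,169),('w1',200,282.7),('top0',210.8,210.8)]))
plan([[0.403,0.1198,0.09]],down(89.1),2)
```

```text
t 12.35 pos [0.398 0.116 0.104] rot [-1.5753  0.018  -0.0105] F [-0.3173  0.8127  0.4937] open 0.0003520187608291705 q [ 0.1063 -0.3497  2.216  -0.0042  1.2806 -1.4451]
(array([0.4018, 0.1204, 0.0621]), [np.float64(0.0048576258132276605), np.float64(0.001952198602230928), np.float64(0.002774504220527008), np.float64(0.000925548524066259)])
[[0.0023, 0.0072, 0.0017], [0.0023, 0.0072, 0.0017]]
[[0.12, -0.05, -0.11], [0.12, -0.05, -0.11]]
```

View pics/w10.png

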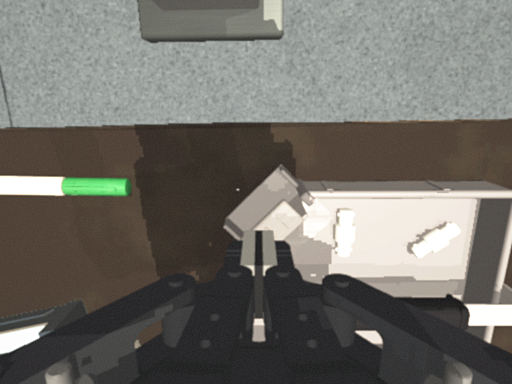

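Run:
```python
from h import *
p=np.load('tray.npy')
def T(p,X):
    c,s=np.cos(p[2]),np.sin(p[2]); return np.array([p[0]+c*X[0]-s*X[1],p[1]+s*X[0]+c*X[1],X[2]])
u=np.array([1,-1])/2**.5*.022; w=np.array([1,1])/2**.5*.008; c=np.array([.4027,.12])
im=cv2.imread('pics/w10.png'); 
q=np.array([proj('w10',[*(c+a*u+b*w),.066]) for a,b in [(1,1),(1,-1),(-1,-1),(-1,1)]]); cv2.polylines(im,[q.astype(np.int32)],True,(0,0,255),1)
cv2.imwrite('pics/w10z.png',cv2.resize(im[140:300,180:380],None,fx=4,fy=3.7))
```

```text
(no output)
```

View pics/w10z.png

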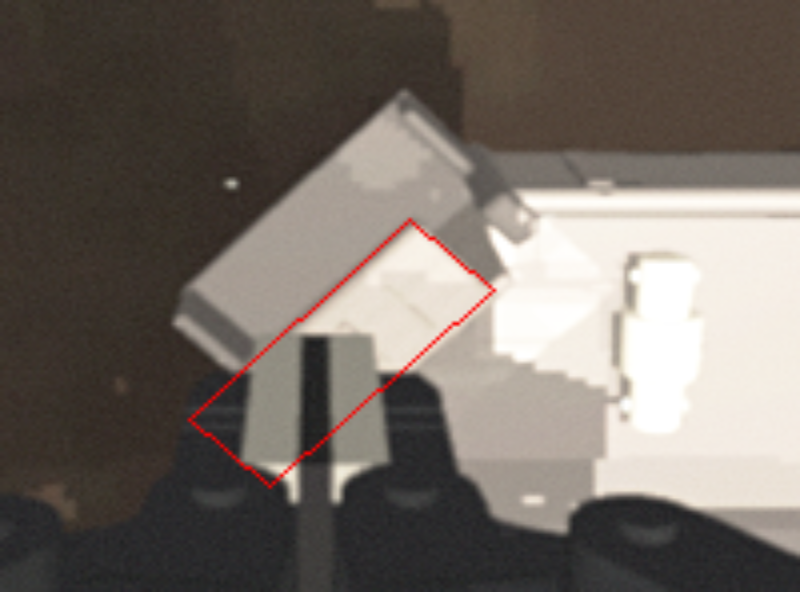

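The projected tab outline matches the lit tab exactly; press there.

Request:
servo_tool(delta_pos=[[0.005, 0.008, 0.004], [0.0, 0.008, 0], [0, 0.008, 0], [0, 0, 0]], dr=[[0, 0, 0], [0, 0, 0], [0, 0, 0], [0, 0, 0]], grip=[0, 0, 0, 0])

```text
t: 12.9
tool_pos: [0.4041, 0.1221, 0.0785]
tool_rot: [-1.575, 0.015, -0.009]
contact_force: [0.5, 0.4, -0.3]
opening: -0.0002
```

Request:
servo_tool(delta_pos=[[-0.001, 0.008, -0.002], [0.0, 0.008, 0], [0, 0.003, 0], [0, 0, 0]], dr=[[0, 0, 0], [0, 0, 0], [0, 0, 0], [0, 0, 0]], grip=[0, 0, 0, 0])

```text
t: 13.4
tool_pos: [0.4044, 0.1202, 0.061]
tool_rot: [-1.574, 0.014, -0.01]
contact_force: [0.3, 0.7, 0.8]
opening: 0.0
```

Request:
servo_tool(delta_pos=[[0, 0.003, 0], [0.0, 0.003, 0]], dr=[[0, 0, 0], [0, 0, 0]], grip=[0, 0])

```text
t: 13.65
tool_pos: [0.4064, 0.1203, 0.0607]
tool_rot: [-1.575, 0.014, -0.01]
contact_force: [-9.8, -1.7, 21.9]
opening: 0.0004
```

Firm stop at 22 N with the tips at 47 mm: the gate is shut. Back up and go above the handle with the jaws turned.

Request:
servo_tool(delta_pos=[[0, -0.02, 0], [0.0, -0.03, 0], [0, -0.03, 0], [0, -0.02, 0.01], [0, -0.01, 0.01]], dr=[[0, 0, 0], [0, 0, 0], [0, 0, 0], [0, 9, 0], [0, 9, 0]], grip=[0, 0, 0, 0, 0.3])

```text
t: 14.28
tool_pos: [0.4069, 0.1401, 0.1706]
tool_rot: [-1.56, 0.272, -0.263]
contact_force: [-0.5, 1.2, -1.1]
opening: 0.017
```

Run:
```python
from h import *
st(); shot('wrist','w11')
plan([[0.458,0.192,0.17]],down(-0.9),8)
```

```text
t 14.275 pos [0.4069 0.1401 0.1706] rot [-1.5603  0.2724 -0.2628] F [-0.4751  1.1546 -1.0846] open 0.016976732574665636 q [ 0.1606 -0.3814  2.1224 -0.0039  1.4083 -1.0688]
[[0.0038, 0.0002, 0.0081], [0.0025, 0.0002, 0.0086], [0.0011, 0.0002, 0.0089], [-0.0003, 0.0002, 0.009], [-0.0017, 0.0002, 0.0088]]
[[0.05, 8.91, 0.0], [0.05, 8.91, 0.0], [0.05, 8.91, 0.0], [0.05, 8.91, 0.0], [0.05, 8.91, 0.0]]
[[-0.003, 0.0002, 0.0084], [-0.0043, 0.0002, 0.0079], [-0.0054, 0.0002, 0.0071]]
[[0.05, 8.91, 0.0], [0.05, 8.91, 0.0], [0.05, 8.91, 0.0]]
```

View pics/w11.png

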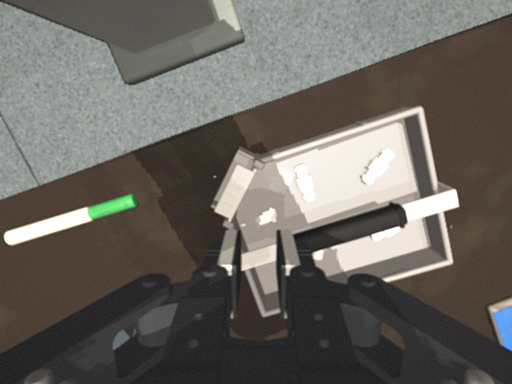

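The tab now sits low against the chute (235,185); stray (305,183) and adapter2 (378,165) are inside.

Request:
servo_tool(delta_pos=[[0.004, 0, 0.008], [0.0025, 0, 0.009], [0.001, 0, 0.009], [0, 0, 0.009], [-0.002, 0, 0.009]], dr=[[0, 9, 0], [0, 9, 0], [0, 9, 0], [0, 9, 0], [0, 9, 0]], grip=[0.5, 0.6, 0.7, 0.7, 0.7])

```text
t: 14.95
tool_pos: [0.4389, 0.1726, 0.1668]
tool_rot: [-1.392, 0.894, -0.886]
contact_force: [-0.2, -0.8, -0.0]
opening: 0.0603
```

Request:
servo_tool(delta_pos=[[-0.003, 0, 0.009], [-0.004, 0, 0.008], [-0.006, 0, 0.007], [0, 0, 0]], dr=[[0, 9, 0], [0, 9, 0], [0, 9, 0], [0, 0, 0]], grip=[0.7, 0.7, 0.7, 0.7])

```text
t: 15.45
tool_pos: [0.4576, 0.191, 0.1614]
tool_rot: [-1.204, 1.252, -1.244]
contact_force: [-0.2, 0.5, -0.3]
opening: 0.0596
```

Run:
```python
from h import *
o=st(); shot('wrist','w12'); print(R.from_rotvec(o['tool_rot']).as_matrix())
plan([[0.458,0.192,0.10]],down(-0.9),2)
```

```text
t 15.45 pos [0.4576 0.191  0.1614] rot [-1.2039  1.2521 -1.2438] F [-0.159   0.5444 -0.2705] open 0.05958786828098997 q [ 0.2476 -0.1833  1.9808 -0.0043  1.3613  0.2968]
[[-0.0482 -0.0157  0.9987]
 [-0.9988 -0.0083 -0.0484]
 [ 0.0091 -0.9998 -0.0153]]
[[-0.0009, 0.0306, 0.0008], [-0.0007, 0.0307, 0.0006]]
[[0.45, -0.93, 0.26], [0.45, -0.93, 0.26]]
```

View pics/w12.png

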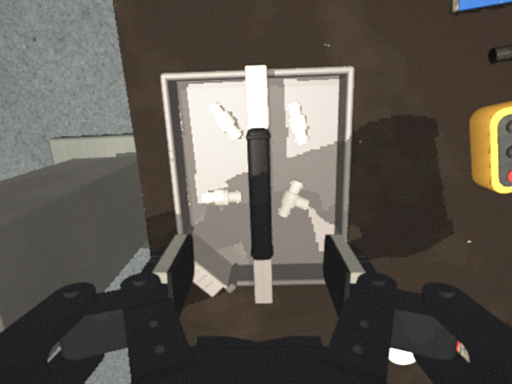

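w12: handle grip from (259,130) to (262,258), all four connectors visible inside, and the gate is down at (205,278).

Run:
```python
from h import *
a=atz('w12',259,130,.067);b=atz('w12',262.3,258,.067);print(a,b,(a+b)/2,np.degrees(np.arctan2(a[0]-b[0],a[1]-b[1])))
print(tri([('w12',260.5,191),('top0',190.5,194.6)]))
plan([[*((a+b)/2)[:2],0.054]],down(-0.9),4)
```

```text
[0.4595 0.2397 0.067 ] [0.4575 0.1448 0.067 ] [0.4585 0.1923 0.067 ] 1.2302211615262784
(array([0.4568, 0.1912, 0.0447]), [np.float64(0.001324464125247964), np.float64(0.0013244641252478076)])
[[-0.0006, 0.0268, 0.0007], [-0.0005, 0.0268, 0.0006], [-0.0005, 0.0268, 0.0005], [-0.0004, 0.0268, 0.0004]]
[[0.23, -0.46, 0.13], [0.23, -0.46, 0.13], [0.23, -0.46, 0.13], [0.23, -0.46, 0.13]]
```

Request:
servo_tool(delta_pos=[[-0.001, 0.03, 0], [-0.001, 0.03, -0.001], [-0.001, 0.01, -0.001], [0, 0, 0]], dr=[[0.4, -0.9, 0.2], [0.3, -0.9, 0.2], [0.2, 0, 0], [0, 0, 0]], grip=[0.7, 0.7, 0.7, 0.7], grip_force=110)

```text
t: 16.0
tool_pos: [0.4541, 0.1924, 0.0896]
tool_rot: [-1.208, 1.211, -1.215]
contact_force: [0.1, -0.4, 0.3]
opening: 0.0599
```

Run:
```python
from h import *
st(); plan([[.4585,.192,0.054]],down(-0.9),3)
```

```text
t 16.0 pos [0.4541 0.1924 0.0896] rot [-1.2077  1.2112 -1.2152] F [ 0.102  -0.3677  0.328 ] open 0.059872790750175695 q [ 0.2511 -0.1136  2.0484 -0.0026  1.2064  0.2572]
[[0.0001, 0.0119, 0.0015], [0.0001, 0.0119, 0.0015], [0.0001, 0.0119, 0.0015]]
[[-0.02, 0.2, 0.04], [-0.02, 0.2, 0.04], [-0.02, 0.2, 0.04]]
```

Request:
servo_tool(delta_pos=[[0, 0.013, 0.004], [0, 0.013, 0.001], [0, 0.011, 0], [0, 0, 0]], dr=[[0, 0, 0], [0, 0, 0], [0, 0, 0], [0, 0, 0]], grip=[0.7, 0.7, 0.7, 0.7])

```text
t: 16.5
tool_pos: [0.4612, 0.1925, 0.0523]
tool_rot: [-1.205, 1.208, -1.215]
contact_force: [-0.1, -0.7, -1.1]
opening: 0.0599
```

Run:
```python
from h import *
st(); shot('wrist','w13')
```

```text
t 16.5 pos [0.4612 0.1925 0.0523] rot [-1.205   1.208  -1.2155] F [-0.1403 -0.7263 -1.1211] open 0.05985424642905888 q [ 0.2479 -0.0419  2.0524 -0.0029  1.1269  0.2531]
```

View pics/w13.png

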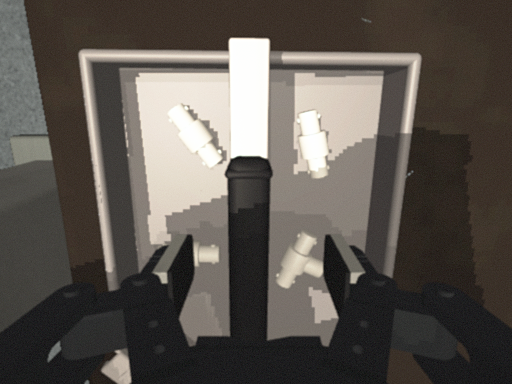

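Handle at u≈249 between the pads (3 mm off centre); shift and close.

Request:
servo_tool(delta_pos=[[0, 0, -0.003], [0, 0, 0], [0, 0, 0], [0, 0, 0], [0, 0, 0]], dr=[[0, 0, 0], [0, 0, 0], [0, 0, 0], [0, 0, 0], [0, 0, 0]], grip=[0.6, 0.3, 0, 0, 0], grip_force=110)

```text
t: 17.18
tool_pos: [0.459, 0.193, 0.0543]
tool_rot: [-1.202, 1.207, -1.216]
contact_force: [-0.3, 0.4, -1.1]
opening: 0.0141
```

Request:
servo_tool(delta_pos=[[0, 0, 0], [0, 0, 0], [0, 0, 0]], dr=[[0, 0, 0], [0, 0, 0], [0, 0, 0]], grip=[0, 0, 0])

```text
t: 17.55
tool_pos: [0.459, 0.193, 0.0543]
tool_rot: [-1.202, 1.207, -1.216]
contact_force: [0.4, 0.4, 0.4]
opening: 0.014
```

Run:
```python
from h import *
st(); shot('wrist','w14')
```

```text
t 17.55 pos [0.459  0.193  0.0543] rot [-1.2025  1.2071 -1.2159] F [0.3737 0.3816 0.3789] open 0.013994314001759885 q [ 0.2497 -0.0514  2.0577 -0.0024  1.1288  0.2549]
```

View pics/w14.png

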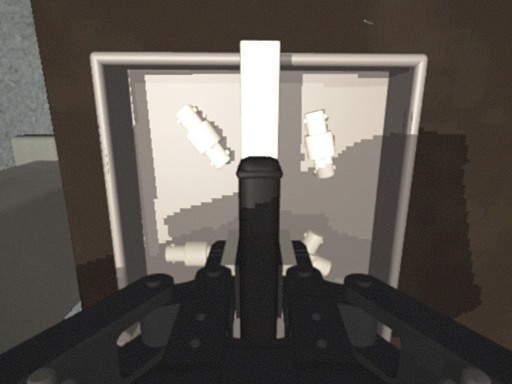

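Run:
```python
from h import *
c=np.array([.4027,.12]); u=np.array([1,-1])/2**.5*.022; w=np.array([1,1])/2**.5*.008
out=[]
for n,(x0,y0) in {'w11':(190,130),'w12':(150,220)}.items():
    im=cv2.resize(cv2.imread(f'pics/{n}.png')[y0:y0+100,x0:x0+100],None,fx=4,fy=4,interpolation=2)
    for h,col in((.047,(0,0,255)),(.053,(0,255,0))):
        q=np.array([(proj(n,[*(c+a*u+b*w),h])-[x0,y0])*4 for a,b in [(1,1),(1,-1),(-1,-1),(-1,1)]]); cv2.polylines(im,[q.astype(np.int32)],True,col,1)
    out.append(im)
cv2.imwrite('pics/tab2.png',np.hstack(out))
```

```text
(no output)
```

View pics/tab2.png

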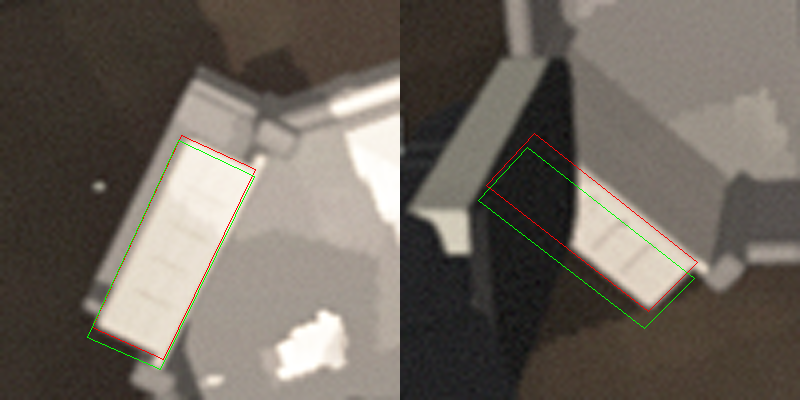

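Gate outlines agree with 47 mm (shut) in both views. Lifting.

Request:
servo_tool(delta_pos=[[0, -0.01, 0], [0, -0.02, 0], [0, -0.025, 0], [0, -0.025, 0], [0, -0.025, 0]], dr=[[0, 0, 0], [0, 0, 0], [0, 0, 0], [0, 0, 0], [0, 0, 0]], grip=[0, 0, 0, 0, 0])

```text
t: 18.23
tool_pos: [0.4532, 0.1917, 0.1566]
tool_rot: [-1.215, 1.214, -1.212]
contact_force: [0.3, 0.6, -4.5]
opening: 0.014
```

Request:
servo_tool(delta_pos=[[0, -0.025, 0], [0, -0.025, 0], [0, -0.015, 0], [0, -0.005, 0]], dr=[[0, 0, 0], [0, 0, 0], [0, 0, 0], [0, 0, 0]], grip=[0, 0, 0, 0])

```text
t: 18.73
tool_pos: [0.4524, 0.1916, 0.229]
tool_rot: [-1.216, 1.213, -1.212]
contact_force: [-0.8, 1.0, -4.8]
opening: 0.0139
```

Run:
```python
from h import *
o=st(); shot('wrist','w15');print(R.from_rotvec(o['tool_rot']).as_matrix())
```

```text
t 18.725 pos [0.4524 0.1916 0.229 ] rot [-1.2158  1.2134 -1.2122] F [-0.7607  1.0312 -4.8404] open 0.013874450202036192 q [ 0.2509 -0.2604  1.9302 -0.0033  1.4787  0.2542]
[[-0.003  -0.0059  1.    ]
 [-1.     -0.0049 -0.003 ]
 [ 0.0049 -1.     -0.0059]]
```

View pics/w15.png

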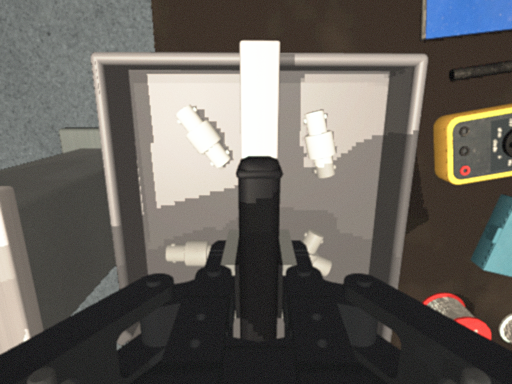

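Tray hangs level with all connectors as before (weight 4.8 N). Now tilt gradually toward the spout.

Request:
servo_tool(delta_pos=[[0, 0, 0], [0, 0, 0], [0, 0, 0], [0, 0, 0], [0, 0, 0]], dr=[[2, 0, 2], [2, 0, 2], [2, 0, 2], [2, 0, 2], [2, 0, 2]], grip=[0, 0, 0, 0, 0])

```text
t: 19.4
tool_pos: [0.4495, 0.1909, 0.2228]
tool_rot: [-0.956, 1.165, -1.157]
contact_force: [-0.7, 0.2, -4.3]
opening: 0.014
```

Request:
servo_tool(delta_pos=[[0, 0, 0], [0, 0, 0], [0, 0, 0], [0, 0, 0], [0, 0, 0]], dr=[[2, 0, 2], [2, 0, 2], [2, 0, 2], [2, 0, 2], [2, 0, 2]], grip=[0, 0, 0, 0, 0])

```text
t: 20.02
tool_pos: [0.4484, 0.1899, 0.2214]
tool_rot: [-0.694, 1.101, -1.095]
contact_force: [-0.5, 0.8, -4.6]
opening: 0.0139
```

Run:
```python
from h import *
o=st(); shot('wrist','w16');M=R.from_rotvec(o['tool_rot']).as_matrix();print(M)
# tray axes: tray x=tool z, y=-tool x, z=-tool y
print('elev x,y deg',np.degrees(np.arcsin([M[2,2],-M[2,0]])))
g=np.array(o['tool_pos'])-.005*M[:,1]; sp=g+M[:,2]*-.049-M[:,0]*-.067-M[:,1]*-.0535; print('spout',sp)
```

```text
t 20.025 pos [0.4484 0.1899 0.2214] rot [-0.6943  1.1012 -1.0951] F [-0.47    0.845  -4.5667] open 0.013911845110630948 q [ 0.068  -0.5912  2.232   0.3604  1.1344 -0.0205]
[[ 0.0582  0.3397  0.9387]
 [-0.9368  0.3435 -0.0662]
 [-0.3449 -0.8756  0.3383]]
elev x,y deg [19.771  20.1786]
spout [0.4227 0.1471 0.1393]
```

View pics/w16.png

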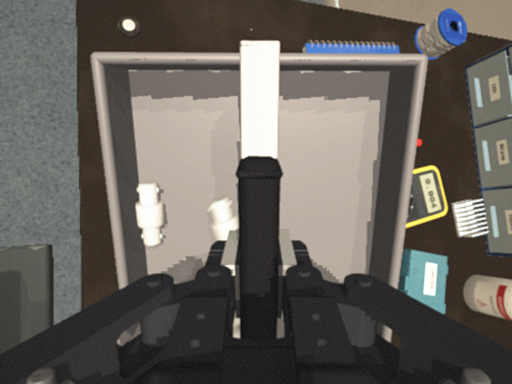

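At about 29° the connectors are sliding. Tilt a bit more and let them settle.

Request:
servo_tool(delta_pos=[[0, 0, 0], [0, 0, 0], [0, 0, 0], [0, 0, 0], [0, 0, 0]], dr=[[1.5, 0, 1.5], [1.5, 0, 1.5], [1.5, 0, 1.5], [0, 0, 0], [0, 0, 0]], grip=[0, 0, 0, 0, 0])

```text
t: 20.7
tool_pos: [0.4469, 0.1883, 0.2194]
tool_rot: [-0.582, 1.07, -1.067]
contact_force: [0.2, 0.1, -3.5]
opening: 0.0142
```

Request:
servo_tool(delta_pos=[[0, 0, 0], [0, 0, 0], [0, 0, 0], [0, 0, 0], [0, 0, 0]], dr=[[0, 0, 0], [0, 0, 0], [0, 0, 0], [0, 0, 0], [0, 0, 0]], grip=[0, 0, 0, 0, 0])

```text
t: 21.32
tool_pos: [0.4472, 0.1886, 0.2199]
tool_rot: [-0.583, 1.07, -1.067]
contact_force: [0.0, 0.4, -4.1]
opening: 0.0142
```

```bash
cat >> h.py <<'E'
def spout(o):
    M=R.from_rotvec(o['tool_rot']).as_matrix(); g=np.array(o['tool_pos'])-.005*M[:,1]
    print('elev',np.degrees(np.arcsin([M[2,2],-M[2,0]]))); f=lambda X: g+M[:,2]*X[0]-M[:,0]*X[1]-M[:,1]*(X[2]-.0585)
    print('spout',f((-.049,-.067,.005))); return f
E
python3 - <<'E'
from h import *
o=st(); shot('wrist','w17');shot('scene','s17');shot('top','t17'); f=spout(o)
a=cv2.imread('pics/s17.png');b=cv2.imread('pics/t17.png');w=cv2.imread('pics/w17.png')
for n in ('s17','t17'):
    c=proj(n,f((-.049,-.067,.005))); print(n,c); im=cv2.imread(f'pics/{n}.png'); x,y=int(c[0])-50,int(c[1])-50
    cv2.imwrite(f'pics/{n}z.png',cv2.resize(im[max(y,0):y+100,max(x,0):x+100],None,fx=4,fy=4,interpolation=2))
cv2.imwrite('pics/c17.png',np.hstack([cv2.imread('pics/s17z.png'),cv2.imread('pics/t17z.png')]))
E
```

```text
t 21.325 pos [0.4472 0.1886 0.2199] rot [-0.5834  1.0696 -1.0668] F [ 0.034   0.3679 -4.0611] open 0.014218063659122869 q [ 0.0172 -0.6607  2.3015  0.473   1.0798 -0.1141]
elev [23.9822 24.2576]
spout [0.4283 0.1523 0.1329]
s17 [185.4009 157.0566]
t17 [198.4281 200.8716]
```

View pics/c17.png

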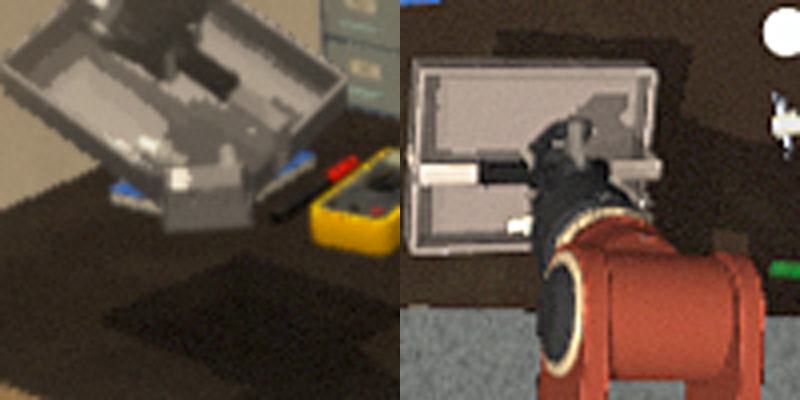

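View pics/w17.png

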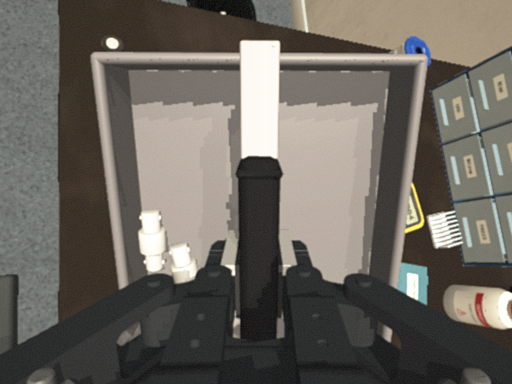

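View pics/s17.png

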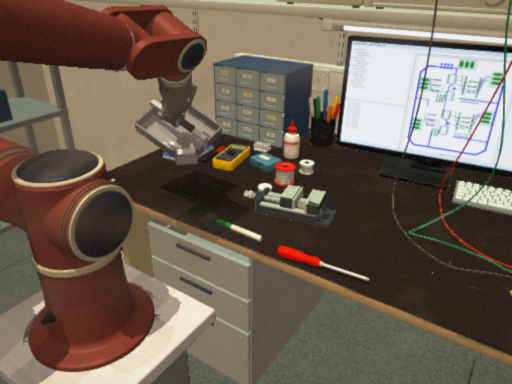

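```bash
cat >> h.py <<'E'
def traypix(n,u,v,z=.012,o=None):
    o=o or ctrl.get_obs(); M=R.from_rotvec(o['tool_rot']).as_matrix(); g=np.array(o['tool_pos'])-.005*M[:,1]
    B=np.c_[M[:,2],-M[:,0],-M[:,1]]; e,r=ray(n,u,v); e=B.T@(e-g)+[0,0,.0585]; r=B.T@r; return e+r*(z-e[2])/r[2]
E
python3 - <<'E'
from h import *
for u,v in [(151,240),(150,213),(154,268),(181,262),(179,245),(112,60),(410,60)]:
    X=traypix('w17',u,v, .034 if v<100 else .012); print(u,v,X,np.linalg.norm(X-[-.049,-.067,.005]))
E
```

```text
151 240 [-0.0599 -0.0072  0.012 ] 0.06115884845796282
150 213 [-0.0591  0.0088  0.012 ] 0.07676253269537152
154 268 [-0.0597 -0.0247  0.012 ] 0.04423488361508812
181 262 [-0.0439 -0.0208  0.012 ] 0.04695283745207117
179 245 [-0.0444 -0.0103  0.012 ] 0.05733372582873313
112 60 [-0.0615  0.0845  0.034 ] 0.1548051279590589
410 60 [0.0643 0.0847 0.034 ] 0.19150745543306957
```

Run:
```python
from h import *
a=cv2.imread('pics/s17.png')[85:170,125:230]; b=cv2.imread('pics/t17.png')[160:220,145:225]
cv2.imwrite('pics/s17y.png',cv2.resize(a,None,fx=7,fy=7,interpolation=2)); cv2.imwrite('pics/t17y.png',cv2.resize(b,None,fx=9,fy=9,interpolation=2))
for c in ('scene','top'):
  for l in ('adapter1','tee'):
    for d in ctrl.masks_of(c,l)[:5]: print(c,l,round(d['score'],2),np.round(d['extent'],0))
```

```text
(no output)
```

View pics/s17y.png

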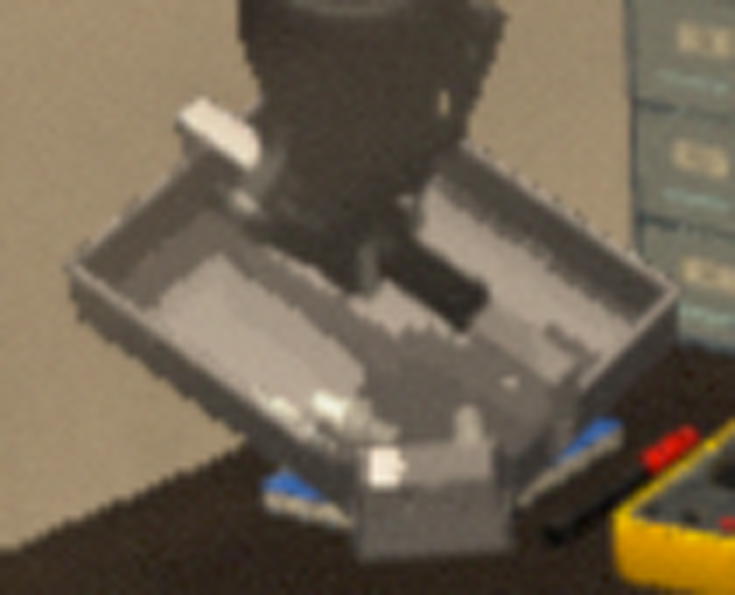

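View pics/t17y.png

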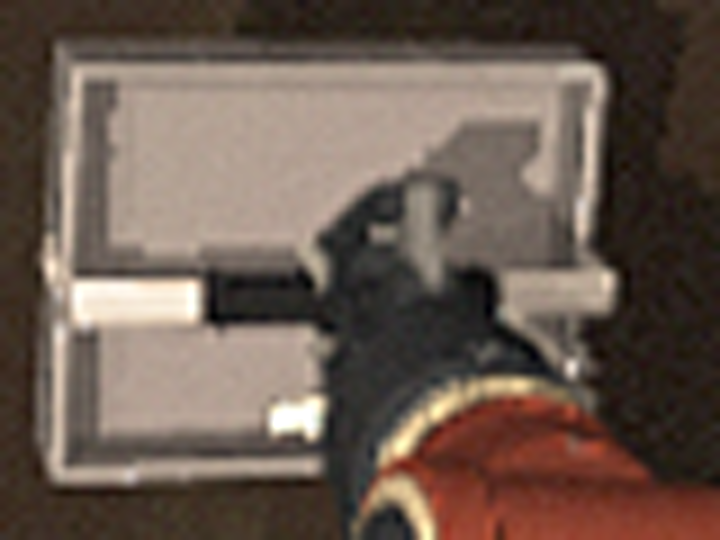

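All four connectors lie in the spout corner: three along the left wall by the gate and one behind it, and the rest of the floor is empty in all views. Lower the tray about 12 mm and hold.

Request:
servo_tool(delta_pos=[[0.002, 0.005, -0.002], [0.002, 0.005, -0.002], [0, 0, 0], [0, 0, 0], [0, 0, 0]], dr=[[0, 0, 0], [0, 0, 0], [0, 0, 0], [0, 0, 0], [0, 0, 0]], grip=[0, 0, 0, 0, 0])

```text
t: 22.3
tool_pos: [0.4478, 0.1895, 0.2071]
tool_rot: [-0.584, 1.07, -1.067]
contact_force: [0.8, 0.3, -4.7]
opening: 0.0142
```

Request:
servo_tool(delta_pos=[[0, 0, 0], [0, 0, 0], [0, 0, 0], [0, 0, 0], [0, 0, 0]], dr=[[0, 0, 0], [0, 0, 0], [0, 0, 0], [0, 0, 0], [0, 0, 0]], grip=[0, 0, 0, 0, 0])

```text
t: 22.92
tool_pos: [0.4481, 0.1894, 0.2077]
tool_rot: [-0.583, 1.07, -1.067]
contact_force: [0.4, 0.3, -4.5]
opening: 0.0137
```

Run:
```python
from h import *
o=st(); shot('wrist','w18');shot('scene','s18'); f=spout(o); print('dq',np.abs(o['dq']).max())
a=cv2.imread('pics/w17.png');b=cv2.imread('pics/w18.png'); 
s=cv2.resize(cv2.imread('pics/s18.png')[90:175,125:230],None,fx=5,fy=5,interpolation=2)
w=cv2.resize(b[190:350,60:300],(0,0),fx=1.1,fy=1.1)
cv2.imwrite('pics/w18d.png',s); cv2.imwrite('pics/w18e.png',b)
# spout check in scene: chute lip bottom, gate base
print(proj('s18',f((-.049,-.067,.005))),proj('s18',f((-.0557,-.0737,.047))), tri([]) if 0 else '')
```

```text
t 22.925 pos [0.4481 0.1894 0.2077] rot [-0.5831  1.0695 -1.0671] F [ 0.3793  0.2667 -4.5015] open 0.013705929007735455 q [ 0.0197 -0.6462  2.3136  0.4787  1.0547 -0.1254]
elev [23.9959 24.2571]
spout [0.4292 0.1532 0.1207]
dq 0.01492709131478348
[185.7262 161.195 ] [185.6303 155.7822]
```

View pics/w18d.png

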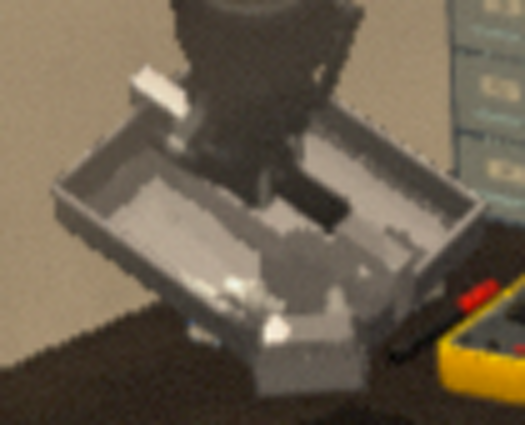

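View pics/w18e.png

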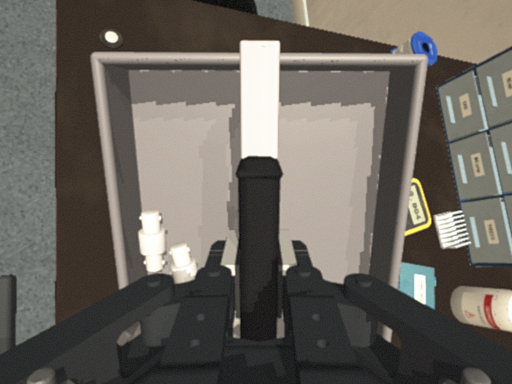

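Run:
```python
from h import *
for u,v in [(335,300),(362,270),(205,292),(240,290),(265,300)]:
    X=traypix('s18',125+u/5,90+v/5,.012); print(X,np.linalg.norm(X-[-.049,-.067,.005]))
```

```text
[-0.0157 -0.0602  0.012 ] 0.03472269881245885
[ 0.0077 -0.0589  0.012 ] 0.05772383272813478
[-0.0553 -0.0062  0.012 ] 0.06155354456236719
[-0.0428 -0.019   0.012 ] 0.048939163006454185
[-0.0391 -0.0327  0.012 ] 0.036347403161617525
```

All are within about 62 mm of the spout, nothing has moved since the previous view, and the spout is at 0.121 m. Handing in.

Run:
```python
from h import *
print(ctrl.finish_job()); st()
```

```text
the job is handed in; nothing more can be done
None
the job is handed in; nothing more can be done
```

The job is handed in at about t = 23 s. I put the stray adapter in the tray and pressed the gate shut. Then I lifted the tray by its handle at 110 N, tipped it about 35° towards the spout, and left it held still.

**Last checks:**
- **Gate:** it stopped firmly at 22 N, and the tab measured 47 mm above the underside in two wrist views. That was before the lift; afterwards I saw the gate only in the scene camera and did not measure it again.
- **Tilt and height:** the arm pose puts the tray about 24° down along both sides, with the spout about 12 cm above the bench. Joint speeds were near zero.
- **Connectors:** the two in clear view lie up to about 61 mm from the spout (limit 85 mm) and did not move between the last two views. The other two are partly hidden by the gripper. From the coarse scene image I put them about 35 mm from the spout. The rest of the tray floor looked empty.
- **Bystanders:** no unexpected contact forces, and the pen and screwdriver looked unmoved in the scene image taken just after tipping. I did not measure them or the tin again.

One thing took a second try: my first grip on the stray was about 8 mm too high, so I reopened and gripped it again lower before lifting.

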